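# Hang a basket of sherds in the soaking tank and bar it in

### The job

Two washed sherds have been draining in their wire basket and go back into the soaking tank: lift the retaining bar level out of its two U brackets, both ends together, and lay it on the desk, then hang the basket upright inside the tank with its bent lip hooked right down over the far rim, between the brackets. Then put the bar back down into both brackets, over the lip, so that it locks the basket in. Lower the basket onto the rim in the hand rather than dropping it, keep the sherds in it, and do not disturb the other things on the desk.

Things in the scene. Friction and masses are not known exactly. Their poses are not given: they have to be found in the camera images.
- tank: Dry open grey plastic tank, fixed: 177 mm (its x) by 250 mm (its y) by 115 mm high, inside 164 by 240 mm. Origin: centre of the underside; x points to its far wall, y along that wall to the left, z up. A steel U bracket stands on each end wall at its far corner.
- rim_far (a point): Middle of the top of the tank's far rim, tank (85.5, 0, 115) mm, axes as the tank's. The rim is a bead 7 mm thick, 250 mm long along y. The basket's lip goes over it here or up to 50 mm to either side.
- bracket_left (a point): Middle of the seat of the open-topped U bracket at tank y = +132.5 mm: tank (85.5, 132.5, 123) mm, so 8 mm over the rim and in line with it. Slot 18 mm wide across x, bracket 13 mm wide along y; straight arms rise 22 mm above the seat, then flare out by 5 mm each up to 31 mm above the seat.
- bracket_right (a point): The same for the bracket at tank y = -132.5 mm.
- bar: Retaining bar: square aluminium tube 12 x 12 x 292 mm with black end plugs, about 0.14 kg, loose. Origin: its centre; y is its long axis. It lies in both brackets, centred, along and above the far rim, centre at tank z = 129 mm, held by gravity alone. Seated again it passes 2 to 5 mm over the hooked lip. Grip it across its 12 mm width near the middle.
- bar_left (a point): Centre of the bar's +y end plug, 142 mm from the bar's centre.
- bar_right (a point): Centre of the bar's -y end plug, 142 mm from the bar's centre.
- basket: Wire basket 120 mm (its x) by 140 mm (y) by 72 mm high, 0.18 kg plus the sherds, loose. Origin: centre of the underside; z out of its mouth, x to the side with the bent hanger. At the start it leans on the stand, its z tipped 32 degrees from vertical towards the stand's -x (hanger side high). Hung, its underside is 80 mm below the rim and it leans up to 6 degrees.
- basket_grip (a point): Centre of the basket's grip, a black block 34 (basket x) by 18 (y) by 26 mm (z) on two upright rods, at basket (-12, 0, 105) mm. Pinch its two faces 18 mm apart along the basket's y, coming along the basket's z; free for 60 mm beside them. Grip firmly: in a light grip the basket swings. Hung, the block is 60 mm from the bar's side, its top 38 mm over the rim.
- basket_lip (a point): Centre of the underside of the bent lip, middle of the rim slot, at basket (70, 0, 80) mm. The lip is a steel sheet 3 mm thick and 90 mm wide along y; the slot is 14 mm wide (basket x 63 to 77 mm); the outer flange reaches 18 mm down from here and out to basket x = 80 mm. Hung, this point lies on the rim top.
- stand: Draining stand of bent steel rod, fixed in a white drip tray 190 by 190 mm. Origin: centre of the tray's underside; z up. Its rails rise at 32 degrees towards its +x; the basket's front rests against a stop rod at their foot, 18 mm high over the rails. The basket leaves freely along its own z.
- sherd_long: Narrow potsherd 65 x 30 x 18 mm lying loose in the basket on its +y side.
- sherd_small: Potsherd 62 x 49 x 15 mm lying loose in the basket on its -y side.
- bowl_wall: Bystander: large joined bowl wall of pottery, 56 x 196 x 185 mm, standing on its broken edge at the left of the stand. Fragile, leave alone. Origin: centre of its underside.
- dark_sherd: Bystander: flat dark sherd 99 x 89 x 19 mm lying loose on the desk at the far right. Leave alone.

How it is judged:
By the outcome, as a careful person would: the job done as asked, in the order asked, and still so for the second after the job is handed in, with the robot touching nothing.
It also fails if it takes over 72 s, if anything falls off the work surface, if the arm or the gripper's body presses on something with over 40 N, if the wrist force passes 120 N, or if a joint passes its speed limit or range.

### The arm

A 6-joint arm with a two-finger parallel gripper is mounted at the origin on a cart in front of the work surface, level with it; the furniture and walls round the work are solid. World frame = base frame: x ahead of the robot, y to its left, z up, the work surface at z = 0. Lengths are in m, angles in degrees, forces in N, time in s.
With the tool pointing down it reaches from about 0.375 to 0.9 m from the base axis. Payload 3.1 kg.
Tool frame: the origin (TCP) lies at the centre of the arm's flange, where the gripper is bolted on; the fingertips stand 182 mm ahead of it and the grasp point (between the pads) lies 164 mm ahead of it; x points along the fingers, z is the direction in which the jaws open and shut, and the axes are right-handed (so a half turn about x gives the same grasp; the last joint's range is limited). The gripper opens to 87 mm and grips with 3 to 60 N. Pads are 19 mm wide; open, the fingers measure 117 mm over their backs; the gripper's body (75 mm by 190 mm) begins 51 mm behind the grasp point.
Start: joints at [-74.284, 30.224, 82.088, -0, 67.689, -10.227], TCP at [0.273, -0.562, 0.405] pointing down, gripper open.
Joint ranges: [-176.69, 176.69], [-43.24, 126.21], [12.49, 139.97], [-82, 262], [0, 151.66], [-163.58, 163.58]. Speed limits (degrees/s): [159.86, 159.86, 180, 180, 180, 180].

### API

Orientations are given as a 3x3 rotation matrix whose columns are the frame's x, y, z axes.
In Python, from rig import bot gives the robot as it stands.
- The arm moves only by the shell command python3 -m crank 'ROWS' [OPENING]. ROWS is JSON, a list of rows, each an object with "offset": the shift along the tool's x, y, z in m, a list of three; "spin": the turn about the tool's x in rad. A call has 1 to 12 rows; each row shifts and turns the commanded pose from where the row before left it, along the tool's axes as they then stand; what a row does not reach is not made up. A row lasts 1/10 s, in which the tool goes at most 50 mm and 8.59 degrees, less where a joint would pass 70% of its speed; a pose out of reach is approached as far as the arm can. A call is refused whole if a number of a shift passes 0.05 or a number of a turn 0.15, either way. A call with a gripper value outside its range is refused whole. OPENING is the finger opening in m, from 0 to 0.087, set as the call begins (- or left out, the last holds). The fingers move at their own pace and stop on an object; the grip force is fixed at half the most. Time passes only in rows, so rows that do not move let the fingers close. It gives the time, the measured TCP pose, the force and the opening at its end, in the units of the state.
- bot.read_state(): the state, without advancing time (a new reading comes with each control period).
- bot.capture(name): name is "side" or "top"; returns a dict with "pixels" (480x640x3 uint8, blue, green, red), "depth" (480x640 float32, m along the optical axis (not along the pixel's ray), 0 where there is no reading), "K" (3x3 intrinsics, pixels), "world_to_cam" (4x4, takes a point from world to camera coordinates). Camera axes: x right, y up, looking along -z (the intrinsics and any distortion apply to the point x, -y, -z); pixel columns grow to the right and rows downward; lengths in m; the calibration is good to about 2 mm. A picture is of the moment at which its call begins.
- bot.hand_in(): hands the job in, once; it reports no verdict.
Trained networks look in a picture, given as the dict that the camera call returned (one of the last four; its "shot" number tells which), for a name from the list of things; names that differ only in an ending like _2 or _b are one class to them, and where a whole thing is asked for, a point or a joint stands for the part that bears it (a point fixed in the world has none). Each returns a list of dicts, best first, with "p" (0 to 1); they miss things now and then, are a little off and sometimes report something else, mostly with a low value. They report only what shows in the picture. A call takes as long as a camera call.
- bot.regions_of(label, picture): "region" (480x640 bool, what is visible of it) and "extent" ([centre column, centre row, width, height] in pixels, round what is visible of it).
The state is a dict: "time_s": time; "joint_positions": joint angles; "qvel": joint speeds; "tau": joint torques, N m; "position": TCP position; "tcp_rot": TCP orientation; "force": force on the tool from outside, world axes, zero at the start; "moment": the same for the moment, N m; "opening": opening from 0.0 (shut) to 1.0 (fully open).
Only numpy, scipy, OpenCV 4.12 (cv2) and the standard library are available. Lean on these libraries where they do the work, as an engineer would, in place of code of your own. Each camera call takes 0.05 s, during which the arm holds its last target.

## Working session

There is one attempt and no reset: what is moved stays moved. The work goes in short steps, Python scripts to look and compute and a shell command to move; the robot and the scene stay as the last step left them, time stands still between calls to the robot, and variables do not carry over. Pictures are saved under pics/ and viewed, and the job is handed in when it is done.

```bash
ls; mkdir -p pics; cat > h.py <<'E'
import numpy as np, cv2
from rig import bot
def P2W(c,u,v,d):
    K=c["K"]; T=np.linalg.inv(c["world_to_cam"])
    x=(u-K[0,2])/K[0,0]*d; y=(v-K[1,2])/K[1,1]*d
    p=np.stack([x,-y,-d,np.ones_like(d)],-1)
    return (p@T.T)[...,:3]
def cloud(c,mask=None):
    v,u=np.mgrid[0:480,0:640]; d=c["depth"].astype(float)
    W=P2W(c,u,v,d); m=d>0
    if mask is not None: m&=mask
    return W,m
def proj(c,p):
    p=np.atleast_2d(p); q=(np.c_[p,np.ones(len(p))]@np.array(c["world_to_cam"]).T)[:,:3]
    K=c["K"]; return np.c_[K[0,0]*q[:,0]/-q[:,2]+K[0,2], K[1,1]*-q[:,1]/-q[:,2]+K[1,2]]
E
python3 - <<'E'
from h import *
np.set_printoptions(precision=4,suppress=True)
s=bot.read_state()
for k,v in s.items(): print(k,v)
for n in("side","top"):
    c=bot.capture(n); print(n,{k:(v if k in("K","world_to_cam") else getattr(v,'shape',v)) for k,v in c.items()})
    cv2.imwrite(f"pics/{n}0.png",c["pixels"]); np.savez(f"{n}0.npz",**c)
    for l in ["tank","bar","basket","stand","bowl_wall","dark_sherd","sherd_long","sherd_small","basket_grip","basket_lip"]:
        r=bot.regions_of(l,c)
        print(l,[(round(x["p"],2),np.round(x["extent"])) for x in r[:3]])
        if r: np.save(f"m_{n}_{l}.npy",r[0]["region"])
print(bot.read_state()["time_s"])
E
```

```text
pics
time_s 0.0
joint_positions [-74.2841  30.2796  82.1578  -0.      67.6892 -10.2276]
qvel [-0.0488 -0.1194  0.0352 -0.0665 -0.0187  0.1073]
tau [ -0.0018 -44.0053 -17.6593   0.0631   0.0583  -0.0002]
position [ 0.2734 -0.5617  0.4038]
tcp_rot [[-0.0006  0.8992  0.4375]
 [ 0.0021  0.4375 -0.8992]
 [-1.      0.0004 -0.0022]]
force [-0.1756  0.4741 -0.4235]
moment [-0.0064 -0.0109 -0.0017]
opening 1.0040721764425475
side {'pixels': (480, 640, 3), 'depth': (480, 640), 'K': array([[554.5584,   0.    , 316.8248],
       [  0.    , 554.5584, 243.9802],
       [  0.    ,   0.    ,   1.    ]]), 'world_to_cam': array([[ 0.9999,  0.0142,  0.0018, -0.5884],
       [-0.0083,  0.4671,  0.8841, -0.1702],
       [ 0.0117, -0.8841,  0.4672, -1.2897],
       [ 0.    ,  0.    ,  0.    ,  1.    ]]), 'shot': 1}
tank [(0.86, array([303., 327., 114., 142.]))]
bar [(0.91, array([342., 303.,  34.,  83.])), (0.25, array([281., 241.,  10.,   2.]))]
basket [(0.87, array([292., 224.,  74.,  51.])), (0.6, array([340., 301.,  25.,  84.]))]
stand [(0.96, array([299., 256.,  94.,  43.]))]
bowl_wall [(0.75, array(
[... 735 characters left out ...]
ray([431., 242., 120., 104.]))]
bar [(0.98, array([429., 212., 122.,  24.])), (0.2, array([265., 282.,  24.,  18.]))]
basket [(0.94, array([262., 268.,  63.,  76.]))]
stand [(0.7, array([274., 266.,  91.,  98.])), (0.22, array([434., 246., 128., 101.]))]
bowl_wall [(0.62, array([147., 275.,  80.,  34.]))]
dark_sherd [(0.94, array([480., 184.,  38.,  30.])), (0.67, array([272., 266.,  94., 100.])), (0.21, array([267., 281.,  24.,  18.]))]
sherd_long [(0.71, array([431., 244., 128.,  96.])), (0.55, array([251., 258.,  13.,  11.]))]
sherd_small [(0.67, array([266., 280.,  28.,  20.]))]
basket_grip [(0.78, array([259., 269.,  75.,  74.]))]
basket_lip [(0.96, array([260., 266.,  75.,  77.]))]
1.1
```

View pics/side0.png

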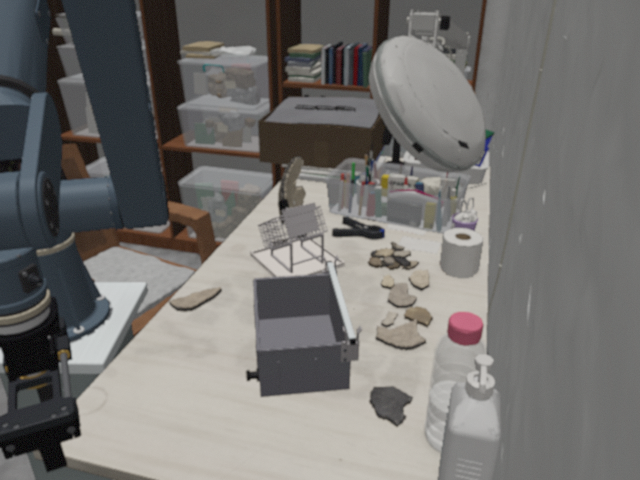

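View pics/top0.png

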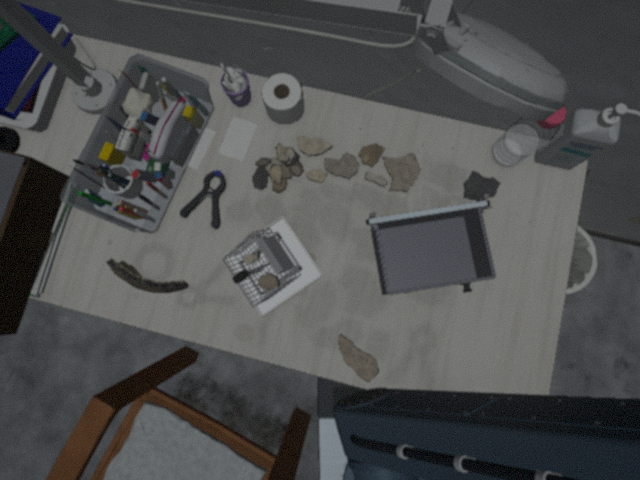

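```bash
cat > m.py <<'E'
from h import *
np.set_printoptions(precision=4,suppress=True)
for n in("side","top"):
    c=dict(np.load(f"{n}0.npz"))
    W,m=cloud(c)
    if n=="top": pass
    bm=np.load(f"m_{n}_bar.npy")&m
    p=W[bm]; p=p[(p[:,2]>0.1)&(p[:,2]<0.16)]
    print(n,"bar",len(p),np.percentile(p,[2,50,98],axis=0))
    q=p[np.abs(p[:,2]-np.median(p[:,2]))<0.015]
    u,s,vt=np.linalg.svd(q-q.mean(0)); print(q.mean(0),vt[0], s, "ext",np.percentile((q-q.mean(0))@vt[0],[0,1,99,100]))
    # big crop
    img=c["pixels"]
    if n=="top": cr=img[140:320,200:520]; cv2.imwrite("pics/topc.png",cv2.resize(cr,None,fx=2.5,fy=2.5,interpolation=cv2.INTER_CUBIC))
    else: cr=img[170:430,230:430]; cv2.imwrite("pics/sidec.png",cv2.resize(cr,None,fx=2.3,fy=2.3,interpolation=cv2.INTER_CUBIC))
    desk=W[m&(np.abs(W[...,2])<0.02)]; 
    print("desk z",np.median(desk[:,2]))
E
python3 m.py
```

```text
side bar 568 [[ 0.6129 -0.2487  0.1264]
 [ 0.6383 -0.1314  0.1359]
 [ 0.6588  0.0271  0.1387]]
[ 0.6373 -0.126   0.1353] [ 0.1425 -0.9898 -0.0015] [2.0214 0.0924 0.061 ] ext [-0.1637 -0.1582  0.1251  0.1276]
desk z 0.0015204700730734322
top bar 649 [[ 0.6166 -0.2359  0.127 ]
 [ 0.6388 -0.1025  0.1356]
 [ 0.6595  0.0304  0.1397]]
[ 0.6388 -0.1024  0.1353] [-0.141   0.99    0.0027] [2.0652 0.0919 0.0651] ext [-0.1431 -0.1384  0.1377  0.1413]
desk z 0.0015382390853559968
```

```bash
python3 - <<'E'
from h import *
import cv2
np.set_printoptions(precision=4,suppress=True)
# ortho height map of region from both clouds
for n in("side","top"):
    c=dict(np.load(f"{n}0.npz")); W,m=cloud(c)
    H=np.full((450,700),np.nan)  # x 0.3..0.75 rows ; y 0.4..-0.5
    im=np.zeros((450,750,3),np.uint8); zb=np.full((450,750),-1.)
    P=W[m]; C=c["pixels"][m]
    r=((0.80-P[:,0])*1000).astype(int); k=((0.35-P[:,1])*1000).astype(int)
    ok=(r>=1)&(r<449)&(k>=1)&(k<749)
    for a,b,z in zip(r[ok],k[ok],P[ok,2]):
        s=zb[a-1:a+2,b-1:b+2]; s[s<z]=z
    v=np.clip(zb/0.2,0,1)*255
    cv2.imwrite(f"pics/hm_{n}.png",cv2.applyColorMap(v.astype(np.uint8),cv2.COLORMAP_JET)*(zb>-0.5)[...,None].astype(np.uint8))
E
```

```text
(no output)
```

View pics/topc.png

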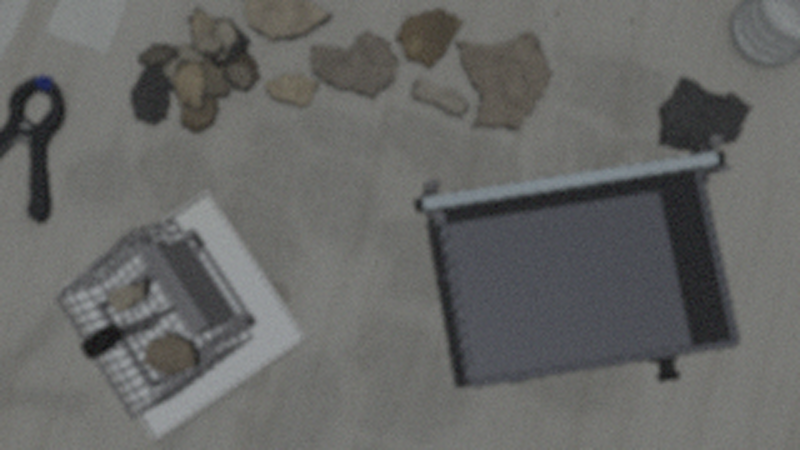

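View pics/sidec.png

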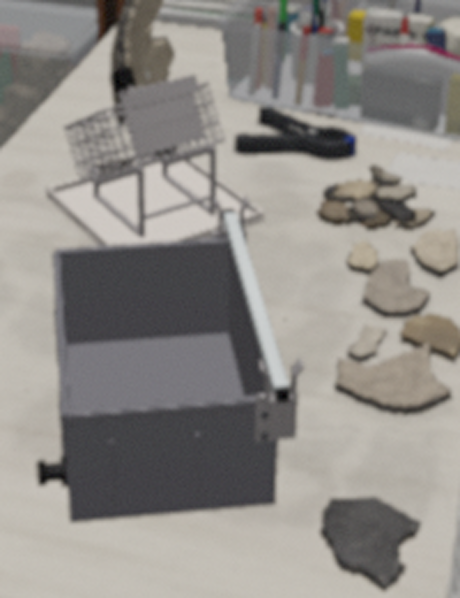

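View pics/hm_top.png

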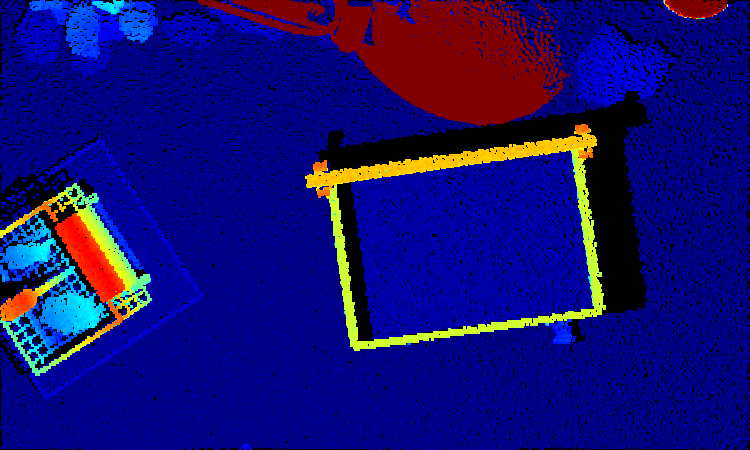

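```bash
python3 - <<'E'
from h import *
np.set_printoptions(precision=4,suppress=True)
c=dict(np.load("top0.npz")); d=dict(np.load("side0.npz"))
W,m=cloud(c); V,mv=cloud(d)
for n,w,k in(("top",W,m),("side",V,mv)):
    p=w[k]; p=p[(p[:,2]>.16)&(p[:,0]>.45)&(p[:,0]<.95)&(p[:,1]>-.5)&(p[:,1]<.15)]
    print(n,len(p))
    for x0 in np.arange(.45,.95,.05):
        q=p[(p[:,0]>=x0)&(p[:,0]<x0+.05)]
        if len(q)>3: print(round(x0,2),len(q),np.percentile(q,[1,50,99],axis=0).ravel())
# tank rim
for n,w,k in(("top",W,m),("side",V,mv)):
    p=w[k]; p=p[(p[:,2]>.108)&(p[:,2]<.122)&(p[:,0]>.44)&(p[:,0]<.62)&(p[:,1]>-.3)&(p[:,1]<.1)]
    print(n,len(p))
    pts=(p[:,:2]*1000).astype(np.float32)
    print(cv2.minAreaRect(pts))
    a=np.radians(8.1); X=np.array([np.cos(a),np.sin(a)]);Y=np.array([-np.sin(a),np.cos(a)])
    for nm,s in (("near",p[:,0]-0.456+0.141*(p[:,1])/0.99),):pass
    u=p[:,:2]@X; v=p[:,:2]@Y
    print("u",np.percentile(u,[1,5,50]),"v",np.percentile(v,[1,5,95,99]))
    h,e=np.histogram(u,np.arange(.40,.66,.005)); print(list(zip(np.round(e,3),h)))
    h,e=np.histogram(v,np.arange(-.35,.1,.005)); print(list(zip(np.round(e,3),h)))
E
```

```text
top 28707
0.65 2010 [ 0.6774 -0.1883  0.5504  0.6893 -0.1236  0.5997  0.6998 -0.0669  0.6211]
0.7 4421 [ 0.7004 -0.2005  0.5599  0.7237 -0.0775  0.6175  0.7497 -0.0114  0.6296]
0.75 7345 [ 0.7507 -0.492   0.1649  0.7808 -0.004   0.6205  0.7996  0.124   0.6604]
0.8 3244 [ 0.8001 -0.4925  0.1631  0.8098 -0.3223  0.254   0.8478  0.1482  0.6477]
0.85 6430 [ 0.8535 -0.4954  0.1802  0.882  -0.3987  0.3451  0.8997 -0.332   0.5012]
0.9 5257 [ 0.9004 -0.3352  0.1778  0.9181 -0.2671  0.4204  0.9493 -0.1428  0.4922]
side 31748
0.65 1169 [ 0.6738 -0.2043  0.5196  0.6893 -0.1719  0.5765  0.6998 -0.1047  0.6204]
0.7 3567 [ 0.7004 -0.2298  0.4738  0.7266 -0.1996  0.5631  0.7497 -0.0158  0.6419]
0.75 5767 [ 0.7507 -0.4965  0.1645  0.7818 -0.2084  0.5194  0.7997  0.0349  0.659 ]
0.8 5729 [ 0.8004 -0.4987  0.1706  0.8179 -0.3482  0.2787  0.8494  0.07    0.6498]
0.85 10342 [ 0.8508 -0.4986  0.1713  0.8697 -0.4177  0.5103  0.8993 -0.0859  0.7074]
0.9 5174 [ 0.9005 -0.3145  0.1693  0.9248 -0.2238  0.4671  0.9493 -0.117   0.6937]
top 837
((549.453369140625, -115.90896606445312), (166.17538452148438, 259.4
[... 9157 characters left out ...]
.float64(-0.01), np.int64(0)), (np.float64(-0.005), np.int64(0)), (np.float64(0.0), np.int64(0)), (np.float64(0.005), np.int64(0)), (np.float64(0.01), np.int64(0)), (np.float64(0.015), np.int64(0)), (np.float64(0.02), np.int64(0)), (np.float64(0.025), np.int64(0)), (np.float64(0.03), np.int64(0)), (np.float64(0.035), np.int64(0)), (np.float64(0.04), np.int64(0)), (np.float64(0.045), np.int64(0)), (np.float64(0.05), np.int64(0)), (np.float64(0.055), np.int64(0)), (np.float64(0.06), np.int64(0)), (np.float64(0.065), np.int64(0)), (np.float64(0.07), np.int64(0)), (np.float64(0.075), np.int64(0)), (np.float64(0.08), np.int64(0)), (np.float64(0.085), np.int64(0)), (np.float64(0.09), np.int64(0))]
```

```bash
python3 - <<'E'
from h import *
np.set_printoptions(precision=4,suppress=True)
c=dict(np.load("top0.npz")); W,m=cloud(c)
g=c["pixels"].max(-1)
k=m&(W[...,2]>.05); k[:, :225]=0;k[:,260:]=0;k[:265]=0;k[290:]=0
k&=g<60
p=W[k]; print("grip",len(p),np.percentile(p,[5,50,95],axis=0)); 
vv,uu=np.nonzero(k); print(uu.min(),uu.max(),vv.min(),vv.max())
# per-pixel table
for v in range(270,284):
    print(v,[f"{g[v,u]}/{W[v,u,2]*1000:.0f}" if m[v,u] else "-" for u in range(229,252)])
cv2.imwrite("pics/bk.png",cv2.resize(c["pixels"][215:320,215:330],None,fx=6,fy=6,interpolation=cv2.INTER_NEAREST))
E
```

```text
grip 123 [[0.4824 0.3154 0.1363]
 [0.4936 0.3283 0.156 ]
 [0.5049 0.3434 0.1643]]
233 258 270 282
270 ['99/96', '93/93', '89/87', '97/17', '103/10', '119/6', '131/7', '130/3', '134/75', '142/5', '145/9', '135/4', '113/159', '91/159', '66/154', '46/155', '45/153', '67/151', '85/8', '90/140', '84/139', '78/136', '75/134']
271 ['109/1', '97/95', '94/91', '101/13', '115/16', '125/9', '135/3', '138/2', '130/71', '117/5', '109/162', '92/165', '76/163', '50/161', '36/156', '34/156', '37/154', '41/152', '53/150', '65/147', '68/140', '68/135', '59/134']
272 ['114/5', '107/92', '97/93', '101/1', '114/15', '117/11', '119/4', '121/7', '106/78', '89/159', '66/162', '46/167', '37/162', '27/167', '34/159', '28/158', '29/157', '29/150', '41/147', '40/148', '50/136', '55/97', '57/97']
273 ['116/-1', '111/4', '96/93', '98/93', '108/5', '104/85', '98/83', '91/153', '76/161', '52/161', '42/164', '30/162', '19/164', '31/163', '24/162', '34/158', '30/154', '30/155', '24/150', '43/148', '51/103', '60/97', '67/94']
274 ['122/0', '114/4', '101/2', '92/96', '93/89', '92/17', '72/154', '67/158', '50/160', '32/
[... 1451 characters left out ...]
/1', '143/6', '137/5', '115/51', '93/47']
281 ['115/6', '120/-0', '120/5', '110/1', '90/3', '61/146', '41/152', '27/152', '35/149', '36/153', '48/147', '60/135', '76/7', '106/8', '116/6', '127/71', '141/7', '150/7', '153/8', '147/8', '140/3', '118/2', '97/55']
282 ['120/0', '119/-2', '121/-3', '118/1', '104/1', '84/146', '59/149', '48/150', '49/148', '58/143', '71/12', '97/13', '106/8', '128/2', '134/6', '136/75', '139/5', '139/3', '141/6', '137/63', '129/63', '113/7', '110/57']
283 ['116/1', '120/3', '117/-1', '117/1', '118/2', '102/2', '88/-1', '83/-0', '74/92', '82/94', '96/3', '115/12', '119/13', '129/5', '133/8', '133/6', '122/76', '123/70', '131/66', '133/3', '129/4', '131/6', '131/5']
```

View pics/bk.png

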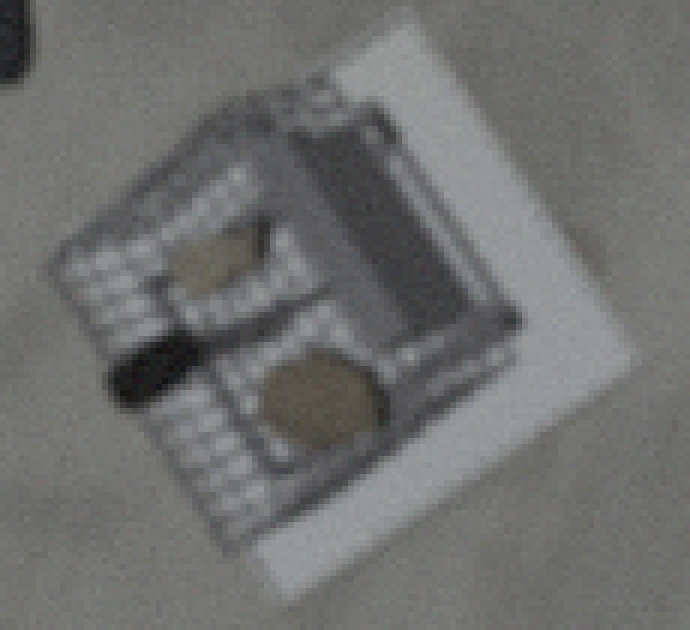

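```bash
cat > fit.py <<'E'
from h import *
from scipy.optimize import least_squares
np.set_printoptions(precision=4,suppress=True)
def boxsdf(q,h):
    d=np.abs(q)-h; return np.linalg.norm(np.maximum(d,0),axis=-1)+np.minimum(d.max(-1),0)
def Rb(yaw,tilt):
    X=np.array([np.cos(yaw),np.sin(yaw),0]);Z=np.array([0,0,1.]);Y=np.cross(Z,X)
    xb=np.cos(tilt)*X+np.sin(tilt)*Z; zb=np.cos(tilt)*Z-np.sin(tilt)*X
    return np.c_[xb,Y,zb]
def fitgrip(p,yaw,tilt,x0):
    R=Rb(yaw,tilt)
    r=least_squares(lambda t:boxsdf((p-t)@R,np.array([.017,.009,.013])),x0,loss='soft_l1',f_scale=.003)
    return r.x,np.sqrt(np.mean(r.fun**2))
E
python3 - <<'E'
from fit import *
c=dict(np.load("top0.npz")); W,m=cloud(c)
print("cam",np.linalg.inv(c["world_to_cam"])[:3,3])
# tray: white pixels low z
g=c["pixels"].min(-1); 
roi=np.zeros_like(m); roi[215:320,215:325]=1
t=(roi&(g>135)).astype(np.uint8); pts=W[(t>0)&m&(W[...,2]<.03)]
print("tray",cv2.minAreaRect((pts[:,:2]*1000).astype(np.float32)))
# plate: points z>.11 in region right of grip
yaw=np.radians(-57.7)
R=Rb(yaw,np.radians(32))
k=roi&m&(W[...,2]>.1); k[:,:262]=0
p=W[k]; g0=np.array([.495,.33,.152])
b=(p-g0)@R+np.array([-.012,0,.105])
print(len(b)); 
s=b[(np.abs(b[:,1])<.05)]
for q in s[np.argsort(s[:,0])][::6]: print(q*1000)
vv=g=c["pixels"].max(-1)
k=m&(W[...,2]>.13)&(g<50); k[:, :225]=0;k[:,252:]=0;k[:268]=0;k[286:]=0
for tl in (28,32,36):
  for yw in(-62,-57.7,-53): print(tl,yw,fitgrip(W[k],np.radians(yw),np.radians(tl),g0))
E
```

```text
cam [0.4297 0.134  1.1431]
tray ((529.4479370117188, 275.93865966796875), (182.61026000976562, 183.1563720703125), 33.25442123413086)
848
[ 51.3578 -43.2415  51.434 ]
[ 53.6885 -43.7043  24.0872]
[ 54.1684 -43.4827  15.4095]
[ 54.8275 -49.7863  45.0369]
[ 55.0758 -46.416   67.6294]
[ 55.3255 -44.9769  22.9948]
[55.6213 23.1574 25.9635]
[ 55.7175 -43.4755   8.2289]
[ 55.892  -36.7951   1.4791]
[56.1503 -6.4074 79.478 ]
[56.2758 12.0883 78.3044]
[ 56.3121 -22.0051  27.6718]
[ 56.3882 -41.8063  47.6435]
[56.4936 33.3463  8.4889]
[56.5503  9.5998 18.5747]
[56.6744 -4.3637 78.1643]
[ 56.8599 -24.3735  30.7342]
[56.917  -3.7215 23.3914]
[56.9306 -5.3876 16.2291]
[ 56.9943 -24.3334   8.456 ]
[ 57.0528 -29.7775   9.5592]
[57.102  21.9286 24.6108]
[57.1205  1.5262  9.5554]
[ 57.1872 -10.0485  21.2063]
[ 57.2647 -27.5783  30.0596]
[57.3082  0.7831 19.4098]
[ 57.3521 -15.4972  22.4398]
[57.4344 27.3042 24.1264]
[57.4722 -7.2154  9.7905]
[ 57.5119 -33.8614  27.8689]
[57.5561 24.2737  9.8093]
[57.602  -2.4334 18.5512]
[ 57.6449 -20.4467  14.3935]
[57.7024  3.7999 21.3063]
[57.7391 43.748  21.6161
[... 2231 characters left out ...]
  69.1168]
28 -62 (array([0.4956, 0.333 , 0.1457]), np.float64(0.0013213059469088843))
28 -57.7 (array([0.4953, 0.3331, 0.1457]), np.float64(0.0012984870260473065))
28 -53 (array([0.4953, 0.3332, 0.1458]), np.float64(0.0013178685039848218))
32 -62 (array([0.4956, 0.3329, 0.1455]), np.float64(0.0012559244460301296))
32 -57.7 (array([0.4955, 0.333 , 0.1455]), np.float64(0.0012077098258325984))
32 -53 (array([0.4954, 0.333 , 0.1456]), np.float64(0.0012130455364786365))
36 -62 (array([0.4956, 0.3328, 0.1455]), np.float64(0.0012568744990510933))
36 -57.7 (array([0.4957, 0.3329, 0.1455]), np.float64(0.0012032522810497515))
36 -53 (array([0.4955, 0.3329, 0.1455]), np.float64(0.0012108805226070322))
```

```bash
cat > plan.py <<'E'
import sys,json,numpy as np
from rig import bot
def plan(pos,yaw,n=None):
    """yaw: jaw (tool z) heading deg, pos: TCP target"""
    s=bot.read_state(); p=np.array(s["position"]); R=np.array(s["tcp_rot"])
    y0=np.degrees(np.arctan2(R[1,2],R[0,2])); dy=(yaw-y0+180)%360-180
    d=np.array(pos)-p
    if n is None: n=int(max(np.ceil(np.linalg.norm(d)/.049),np.ceil(abs(dy)/8.4),1))
    print("time",round(s["time_s"],2),"pos",p.round(4),"yaw",round(y0,2),"down",R[:,0].round(4),"d",d.round(4),"dyaw",round(dy,2),"n",n)
    rows=[]
    for i in range(n):
        a=np.radians(y0+dy*i/n); z=np.array([np.cos(a),np.sin(a),0]); x=np.array([0,0,-1.]); y=np.cross(z,x)
        q=d/n; rows.append({"offset":[round(float(q@v),4) for v in(x,y,z)],"spin":round(float(-np.radians(dy)/n),4)})
    for r in rows: print(json.dumps(r),end=", ")
    print("open",round(s["opening"],3),"F",np.round(s["force"],2),"M",np.round(s["moment"],2))
if __name__=="__main__":
    a=[float(v) for v in sys.argv[1:]]; plan(a[:3],a[3],int(a[4]) if len(a)>4 else None)
E
python3 plan.py .637 -.104 .39 8.1 12
```

```text
time 1.1 pos [ 0.2734 -0.562   0.4047] yaw -64.06 down [-0.e+00  1.e-04 -1.e+00] d [ 0.3636  0.458  -0.0147] dyaw 72.16 n 12
{"offset": [0.0012, 0.0439, -0.0211], "spin": -0.1049}, {"offset": [0.0012, 0.0459, -0.0163], "spin": -0.1049}, {"offset": [0.0012, 0.0474, -0.0114], "spin": -0.1049}, {"offset": [0.0012, 0.0483, -0.0064], "spin": -0.1049}, {"offset": [0.0012, 0.0487, -0.0013], "spin": -0.1049}, {"offset": [0.0012, 0.0486, 0.0038], "spin": -0.1049}, {"offset": [0.0012, 0.0479, 0.0089], "spin": -0.1049}, {"offset": [0.0012, 0.0467, 0.0138], "spin": -0.1049}, {"offset": [0.0012, 0.045, 0.0186], "spin": -0.1049}, {"offset": [0.0012, 0.0428, 0.0233], "spin": -0.1049}, {"offset": [0.0012, 0.0401, 0.0276], "spin": -0.1049}, {"offset": [0.0012, 0.037, 0.0317], "spin": -0.1049}, open 1.002 F [-0.71 -0.22 -0.57] M [-0.04  0.02 -0.  ]
```

```bash
python3 -m crank '[{"offset":[0.001,0.044,-0.021],"spin":-0.105},{"offset":[0.001,0.046,-0.016],"spin":-0.105},{"offset":[0.001,0.047,-0.011],"spin":-0.105},{"offset":[0.001,0.048,-0.006],"spin":-0.105},{"offset":[0.001,0.049,-0.001],"spin":-0.105},{"offset":[0.001,0.049,0.004],"spin":-0.105},{"offset":[0.001,0.048,0.009],"spin":-0.105},{"offset":[0.001,0.047,0.014],"spin":-0.105},{"offset":[0.001,0.045,0.019],"spin":-0.105},{"offset":[0.001,0.043,0.023],"spin":-0.105},{"offset":[0.001,0.040,0.028],"spin":-0.105},{"offset":[0.001,0.037,0.032],"spin":-0.105}]' 0.06; python3 plan.py .637 -.104 .375 8.1
```

```text
time_s: 2.3
position: [0.6405, -0.1031, 0.3928]
tcp_rot: [[0.0, -0.146, 0.989], [-0.0, 0.989, 0.146], [-1.0, -0.0, 0.0]]
force: [0.1, 0.2, 0.4]
opening: 0.688
time 2.3 pos [ 0.6405 -0.1031  0.3928] yaw 8.4 down [ 3.e-04 -3.e-04 -1.e+00] d [-0.0035 -0.0009 -0.0178] dyaw -0.3 n 1
{"offset": [0.0178, -0.0004, -0.0036], "spin": 0.0052}, open 0.688 F [0.09 0.17 0.41] M [-0.04 -0.11 -0.03]
```

```bash
python3 -m crank '[{"offset":[0.035,0,-0.0035],"spin":0.005}]' 0.06; python3 - <<'E'
from h import *
for n in("side","top"):
    c=bot.capture(n); np.savez(f"{n}1.npz",**c)
    q=proj(c,[[.638,-.104,.15]])[0].astype(int); print(q)
    u0,v0=q[0]-60,q[1]-45
    cv2.imwrite(f"pics/{n}1.png",cv2.resize(c["pixels"][v0:v0+90,u0:u0+120],None,fx=6,fy=6,interpolation=cv2.INTER_CUBIC))
s=bot.read_state(); print(s["position"])
E
```

```text
time_s: 2.4
position: [0.6411, -0.1007, 0.3624]
tcp_rot: [[0.016, -0.145, 0.989], [-0.003, 0.989, 0.145], [-1.0, -0.005, 0.015]]
force: [0.3, -0.9, -0.5]
opening: 0.689
[340 289]
[430 210]
[ 0.63476838 -0.10323122  0.35361843]
```

View pics/side1.png

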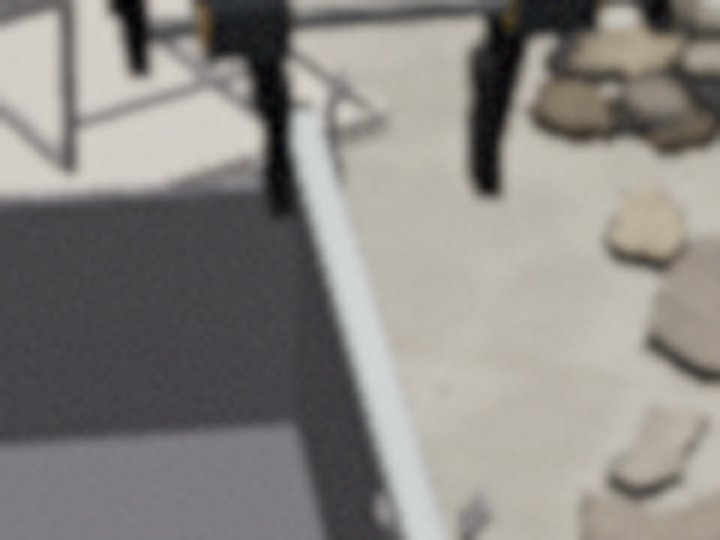

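View pics/top1.png

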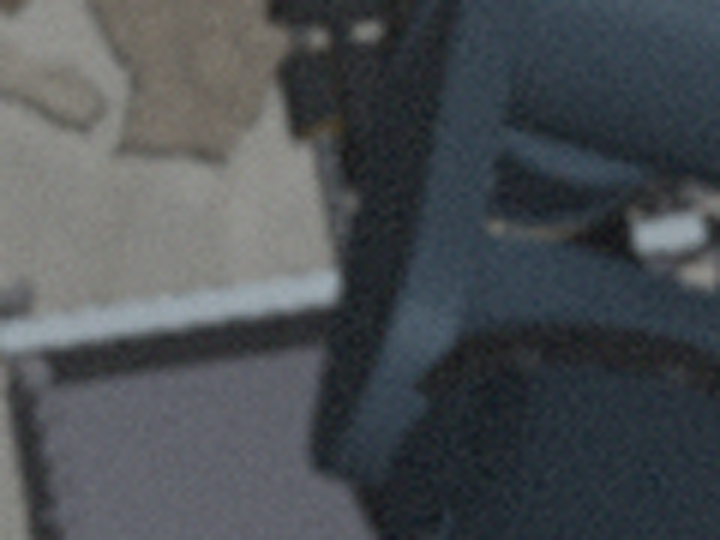

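```bash
python3 - <<'E'
from h import *
np.set_printoptions(precision=4,suppress=True)
print(bot.read_state()["position"])
c=bot.capture("side"); np.savez("side2.npz",**c); s=bot.read_state(); p=np.array(s["position"]); R=np.array(s["tcp_rot"]); print(p,R[:,0],R[:,2],s["opening"])
W,m=cloud(c); g=c["pixels"].max(-1)
a=np.radians(8.15); X=np.array([np.cos(a),np.sin(a)]);Y=np.array([-np.sin(a),np.cos(a)])
print("tool u,v",p[:2]@X,p[:2]@Y)
k=m&(W[...,2]>.165)&(W[...,2]<.21)&(g<70)&(np.abs(W[...,1]+.1)<.06)&(np.abs(W[...,0]-.64)<.1)
q=W[k]; u=q[:,:2]@X; v=q[:,:2]@Y
print(len(q),q[:,2].min())
for lo,hi in((.165,.175),(.175,.185),(.185,.195),(.195,.21)):
    z=(q[:,2]>=lo)&(q[:,2]<hi)
    for side in(-1,1):
        zz=z&((u-p[:2]@X)*side>0)
        if zz.sum(): print(lo,side,zz.sum(),np.percentile(u[zz],[2,50,98]),np.median(v[zz]))
# bar top face in side view
k=m&(c["pixels"].min(-1)>150)&(np.abs(W[...,2]-.135)<.008)
q=W[k]; u=q[:,:2]@X; v=q[:,:2]@Y; kk=(np.abs(u-.616)<.02)&(np.abs(v+.19)<.16)
print("bar",kk.sum(),np.percentile(u[kk],[2,10,50,90,98]),np.percentile(v[kk],[1,99]),np.median(q[kk,2]), np.polyfit(v[kk],u[kk],1))
E
```

```text
[ 0.6348 -0.1032  0.3536]
[ 0.635  -0.1045  0.3555] [-0.0065  0.0018 -1.    ] [ 0.9905  0.1377 -0.0061] 0.6933532504181978
tool u,v 0.6138000660389945 -0.19349133991590034
136 0.17207909693396384
0.165 -1 5 [0.5715 0.5755 0.5799] -0.2002890700461616
0.165 1 2 [0.6441 0.6449 0.6457] -0.20084305246725076
0.175 -1 26 [0.5705 0.5743 0.5796] -0.20076518979825492
0.175 1 14 [0.6398 0.6425 0.6453] -0.2016751812542022
0.185 -1 22 [0.5709 0.5754 0.5796] -0.2011038467034638
0.185 1 15 [0.6395 0.6435 0.6462] -0.20136631296211524
0.195 -1 22 [0.5711 0.5753 0.5775] -0.20071168700669811
0.195 1 30 [0.6408 0.6446 0.6493] -0.20143482671195767
bar 473 [0.6081 0.6088 0.6138 0.6187 0.6199] [-0.3304 -0.0585] 0.13612946540859272 [0.0014 0.6141]
```

```bash
python3 -m crank '[{"offset":[0.010,-0.001,0.0045],"spin":0},{"offset":[0.020,0,0],"spin":0},{"offset":[0.014,0,0],"spin":0},{"offset":[0.004,0,0],"spin":0},{"offset":[0,0,0],"spin":0},{"offset":[0,0,0],"spin":0}]' 0.03; python3 plan.py .6399 -.1053 .306 8.15; python3 - <<'E'
from h import *
np.set_printoptions(precision=4,suppress=True)
c=bot.capture("side")
q=proj(c,[[.638,-.104,.13]])[0].astype(int)
u0,v0=q[0]-60,q[1]-45
cv2.imwrite(f"pics/side3.png",cv2.resize(c["pixels"][v0:v0+90,u0:u0+120],None,fx=6,fy=6,interpolation=cv2.INTER_CUBIC))
E
```

```text
time_s: 3.15
position: [0.6408, -0.1062, 0.3104]
tcp_rot: [[0.001, -0.136, 0.991], [-0.0, 0.991, 0.136], [-1.0, -0.001, 0.001]]
force: [-0.1, -0.4, -1.2]
opening: 0.355
time 3.15 pos [ 0.6408 -0.1062  0.3104] yaw 7.82 down [ 1.2e-03 -4.0e-04 -1.0e+00] d [-0.0009  0.0009 -0.0044] dyaw 0.33 n 1
{"offset": [0.0044, 0.0011, -0.0008], "spin": -0.0058}, open 0.355 F [-0.12 -0.37 -1.21] M [-0.01 -0.1  -0.06]
```

View pics/side3.png

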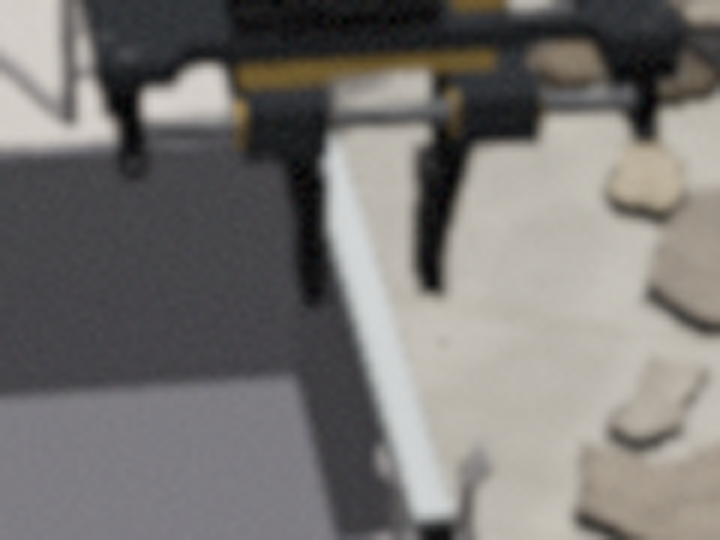

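```bash
python3 -m crank '[{"offset":[0.0045,0.001,-0.001],"spin":-0.005},{"offset":[0,0,0],"spin":0},{"offset":[0,0,0],"spin":0}]' 0.03; python3 -m crank '[{"offset":[0,0,0],"spin":0},{"offset":[0,0,0],"spin":0},{"offset":[0,0,0],"spin":0},{"offset":[0,0,0],"spin":0},{"offset":[0,0,0],"spin":0}]' 0
```

```text
time_s: 3.5
position: [0.6393, -0.1048, 0.3053]
tcp_rot: [[-0.0, -0.142, 0.99], [0.0, 0.99, 0.142], [-1.0, 0.0, -0.0]]
force: [-0.6, 1.1, 0.3]
opening: 0.346
time_s: 4.0
position: [0.6393, -0.1049, 0.3053]
tcp_rot: [[-0.0, -0.142, 0.99], [0.0, 0.99, 0.142], [-1.0, 0.0, -0.0]]
force: [-1.6, 0.9, 1.6]
opening: 0.14
```

```bash
python3 -m crank '[{"offset":[-0.005,0,0],"spin":0},{"offset":[-0.010,0,0],"spin":0},{"offset":[-0.015,0,0],"spin":0},{"offset":[-0.015,0,0],"spin":0},{"offset":[-0.012,0,0],"spin":0},{"offset":[0,0,0],"spin":0}]' 0; python3 - <<'E'
from h import *
c=bot.capture("side")
cv2.imwrite(f"pics/side4.png",cv2.resize(c["pixels"][220:420,230:430],None,fx=3,fy=3,interpolation=cv2.INTER_CUBIC))
c=bot.capture("top"); cv2.imwrite("pics/top4.png",c["pixels"])
E
```

```text
time_s: 4.6
position: [0.6401, -0.1051, 0.3654]
tcp_rot: [[0.006, -0.142, 0.99], [-0.002, 0.99, 0.142], [-1.0, -0.003, 0.005]]
force: [1.6, -0.2, -1.3]
opening: 0.137
```

View pics/side4.png

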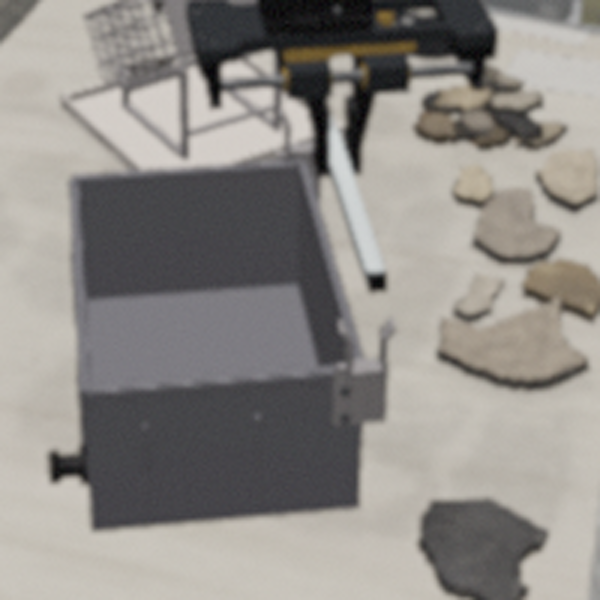

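View pics/top4.png

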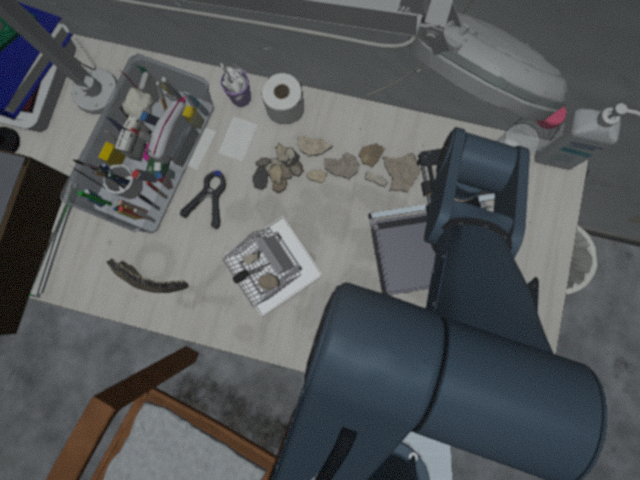

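```bash
python3 - <<'E'
from h import *
c=dict(np.load("top0.npz")); W,m=cloud(c)
for v in range(150,400,20):
    r=[(u,W[v,u]) for u in range(440,600) if m[v,u]]
    e=[(u,w) for u,w in r if abs(w[2])<.02]
    if e: print(v,e[-1][0],e[-1][1].round(3))
print(proj(c,[[.55,-.36,0],[.404,-.36,0],[.696,-.36,0]]))
k=m&(W[...,1]<-.25)&(W[...,0]>.38)&(W[...,0]<.85)&(W[...,2]>.008)
p=W[k]
for x0 in np.arange(.38,.85,.04):
    q=p[(p[:,0]>=x0)&(p[:,0]<x0+.04)]; 
    if len(q): print(round(x0,2),len(q),np.percentile(q,[2,98],axis=0).round(3).tolist())
E
```

```text
150 537 [ 0.825 -0.424  0.017]
170 589 [ 0.774 -0.566 -0.005]
190 582 [ 0.718 -0.538  0.002]
210 579 [ 0.664 -0.525  0.002]
230 575 [ 0.613 -0.512 -0.003]
250 572 [ 0.56  -0.496  0.003]
270 569 [ 0.509 -0.486 -0.002]
290 565 [ 0.458 -0.467  0.006]
310 562 [ 0.408 -0.459 -0.002]
330 558 [ 0.359 -0.443 -0.   ]
350 555 [ 0.31  -0.43   0.002]
370 552 [ 0.262 -0.42  -0.002]
390 548 [ 0.214 -0.406 -0.003]
[[518.2159495  254.56338533]
 [523.02441219 311.94202623]
 [513.59867968 199.4662193 ]]
0.38 2 [[0.402, -0.413, 0.008], [0.403, -0.277, 0.009]]
0.46 11 [[0.479, -0.318, 0.008], [0.498, -0.25, 0.118]]
0.5 7 [[0.501, -0.252, 0.112], [0.526, -0.25, 0.117]]
0.54 1 [[0.544, -0.294, 0.009], [0.544, -0.294, 0.009]]
0.66 16 [[0.678, -0.432, 0.008], [0.7, -0.251, 0.02]]
0.7 328 [[0.703, -0.316, 0.01], [0.74, -0.251, 0.023]]
0.74 602 [[0.741, -0.509, 0.01], [0.78, -0.253, 0.193]]
0.78 4461 [[0.781, -0.652, 0.015], [0.819, -0.309, 0.277]]
0.82 1833 [[0.82, -0.615, 0.024], [0.849, -0.306, 0.278]]
```

```bash
python3 plan.py .55 -.37 .36 -81.85 12
```

```text
time 4.7 pos [ 0.6393 -0.1049  0.3629] yaw 8.14 down [ 9.e-04 -3.e-04 -1.e+00] d [-0.0893 -0.2651 -0.0029] dyaw -89.99 n 12
{"offset": [0.0002, -0.0208, -0.0105], "spin": 0.1309}, {"offset": [0.0002, -0.022, -0.0077], "spin": 0.1309}, {"offset": [0.0002, -0.0228, -0.0048], "spin": 0.1309}, {"offset": [0.0002, -0.0232, -0.0017], "spin": 0.1309}, {"offset": [0.0002, -0.0233, 0.0013], "spin": 0.1309}, {"offset": [0.0002, -0.0229, 0.0043], "spin": 0.1309}, {"offset": [0.0002, -0.0221, 0.0073], "spin": 0.1309}, {"offset": [0.0002, -0.021, 0.0101], "spin": 0.1309}, {"offset": [0.0002, -0.0195, 0.0128], "spin": 0.1309}, {"offset": [0.0002, -0.0177, 0.0152], "spin": 0.1309}, {"offset": [0.0002, -0.0155, 0.0174], "spin": 0.1309}, {"offset": [0.0002, -0.0131, 0.0193], "spin": 0.1309}, open 0.134 F [ 0.7   0.34 -0.94] M [ 0.03 -0.12  0.02]
```

```bash
python3 -m crank '[{"offset":[0,-0.021,-0.0105],"spin":0.131},{"offset":[0,-0.022,-0.0077],"spin":0.131},{"offset":[0,-0.023,-0.0048],"spin":0.131},{"offset":[0,-0.023,-0.0017],"spin":0.131},{"offset":[0,-0.023,0.0013],"spin":0.131},{"offset":[0,-0.023,0.0043],"spin":0.131},{"offset":[0,-0.022,0.0073],"spin":0.131},{"offset":[0,-0.021,0.010],"spin":0.131},{"offset":[0,-0.0195,0.0128],"spin":0.131},{"offset":[0,-0.0177,0.0152],"spin":0.131},{"offset":[0,-0.0155,0.0174],"spin":0.131},{"offset":[0,-0.013,0.0193],"spin":0.131}]' 0; python3 plan.py .55 -.37 .1835 -81.85
```

```text
time_s: 5.9
position: [0.5494, -0.3704, 0.361]
tcp_rot: [[-0.002, 0.991, 0.135], [0.002, 0.135, -0.991], [-1.0, -0.002, -0.002]]
force: [-0.3, 0.2, -0.5]
opening: 0.135
time 5.9 pos [ 0.5494 -0.3704  0.361 ] yaw -82.25 down [-0.0018  0.0017 -1.    ] d [ 0.0006  0.0004 -0.1775] dyaw 0.4 n 4
{"offset": [0.0444, 0.0002, -0.0001], "spin": -0.0017}, {"offset": [0.0444, 0.0002, -0.0001], "spin": -0.0017}, {"offset": [0.0444, 0.0002, -0.0001], "spin": -0.0017}, {"offset": [0.0444, 0.0002, -0.0001], "spin": -0.0017}, open 0.135 F [-0.28  0.16 -0.53] M [ 0.05 -0.01 -0.04]
```

```bash
python3 -m crank '[{"offset":[0.045,0,0],"spin":0},{"offset":[0.045,0,0],"spin":0},{"offset":[0.045,0,0],"spin":0},{"offset":[0.025,0,0],"spin":0},{"offset":[0.010,0,0],"spin":0},{"offset":[0.003,0,0],"spin":0},{"offset":[0,0,0],"spin":0},{"offset":[0,0,0],"spin":0}]' 0; python3 plan.py .55 -.37 .1825 -81.85
```

```text
time_s: 6.7
position: [0.5508, -0.3703, 0.1911]
tcp_rot: [[0.003, 0.99, 0.14], [-0.002, 0.14, -0.99], [-1.0, 0.002, 0.003]]
force: [0.4, -0.7, -1.4]
opening: 0.133
time 6.7 pos [ 0.5508 -0.3703  0.1911] yaw -81.93 down [ 0.0026 -0.0024 -1.    ] d [-0.0008  0.0003 -0.0086] dyaw 0.08 n 1
{"offset": [0.0086, -0.0007, -0.0004], "spin": -0.0013}, open 0.133 F [ 0.39 -0.73 -1.41] M [-0.03  0.04  0.  ]
```

```bash
python3 -m crank '[{"offset":[0.005,0,0],"spin":0},{"offset":[0.002,0,0],"spin":0},{"offset":[0.001,0,0],"spin":0},{"offset":[0,0,0],"spin":0},{"offset":[0,0,0],"spin":0}]' 0
```

```text
time_s: 7.2
position: [0.5503, -0.3699, 0.1827]
tcp_rot: [[0.001, 0.99, 0.14], [-0.001, 0.14, -0.99], [-1.0, 0.001, 0.001]]
force: [-0.8, 1.2, 4.8]
opening: 0.135
```

```bash
python3 -m crank '[{"offset":[0,0,0],"spin":0},{"offset":[0,0,0],"spin":0},{"offset":[-0.010,0,0],"spin":0},{"offset":[-0.040,0,0],"spin":0},{"offset":[-0.048,0,0],"spin":0},{"offset":[-0.048,0,0],"spin":0},{"offset":[-0.048,0,0],"spin":0},{"offset":[0,0,0],"spin":0}]' 0.04; python3 plan.py .4955 .333 .41 33 15
```

```text
time_s: 8.0
position: [0.5517, -0.3705, 0.3837]
tcp_rot: [[0.012, 0.99, 0.14], [-0.01, 0.141, -0.99], [-1.0, 0.01, 0.011]]
force: [0.3, -1.1, 0.3]
opening: 0.458
time 8.0 pos [ 0.5517 -0.3705  0.3837] yaw -81.92 down [ 0.0115 -0.0097 -0.9999] d [-0.0562  0.7035  0.0263] dyaw 114.92 n 15
{"offset": [-0.0018, 0.0029, -0.047], "spin": -0.1337}, {"offset": [-0.0018, 0.0091, -0.0462], "spin": -0.1337}, {"offset": [-0.0018, 0.0152, -0.0445], "spin": -0.1337}, {"offset": [-0.0018, 0.021, -0.0421], "spin": -0.1337}, {"offset": [-0.0018, 0.0264, -0.0389], "spin": -0.1337}, {"offset": [-0.0018, 0.0314, -0.0351], "spin": -0.1337}, {"offset": [-0.0018, 0.0358, -0.0306], "spin": -0.1337}, {"offset": [-0.0018, 0.0395, -0.0255], "spin": -0.1337}, {"offset": [-0.0018, 0.0426, -0.02], "spin": -0.1337}, {"offset": [-0.0018, 0.0449, -0.0142], "spin": -0.1337}, {"offset": [-0.0018, 0.0464, -0.0081], "spin": -0.1337}, {"offset": [-0.0018, 0.047, -0.0018], "spin": -0.1337}, {"offset": [-0.0018, 0.0468, 0.0045], "spin": -0.1337}, {"offset": [-0.0018, 0.0458, 0.0107], "spin": -0.1337}, {"offset": [-0.0018, 0.044, 0.0167], "spin": -0.1337}, open 0.458 F [ 0.26 -1.14  0.32] M [-0.02  0.    0.03]
```

```bash
python3 -m crank '[{"offset":[-0.002,0.003,-0.047],"spin":-0.134},{"offset":[-0.002,0.009,-0.046],"spin":-0.134},{"offset":[-0.002,0.015,-0.0445],"spin":-0.134},{"offset":[-0.002,0.021,-0.042],"spin":-0.134},{"offset":[-0.002,0.0265,-0.039],"spin":-0.134},{"offset":[-0.002,0.0315,-0.035],"spin":-0.134},{"offset":[-0.002,0.036,-0.0305],"spin":-0.134},{"offset":[-0.002,0.0395,-0.0255],"spin":-0.134},{"offset":[-0.002,0.0425,-0.020],"spin":-0.134},{"offset":[-0.002,0.045,-0.014],"spin":-0.134},{"offset":[-0.002,0.0465,-0.008],"spin":-0.134},{"offset":[-0.002,0.047,-0.002],"spin":-0.134}]' 0.055; python3 plan.py .4955 .333 .40 33; python3 - <<'E'
from h import *
c=bot.capture("top"); np.savez("top5.npz",**c); cv2.imwrite("pics/top5.png",c["pixels"])
E
```

```text
time_s: 9.2
position: [0.5036, 0.1951, 0.3986]
tcp_rot: [[-0.002, -0.182, 0.983], [0.0, 0.983, 0.182], [-1.0, 0.001, -0.002]]
force: [1.4, -0.0, -1.1]
opening: 0.632
time 9.2 pos [0.5036 0.1951 0.3986] yaw 10.51 down [-2.5e-03  2.0e-04 -1.0e+00] d [-0.0081  0.1379  0.0014] dyaw 22.49 n 3
{"offset": [-0.0005, 0.0457, 0.0057], "spin": -0.1308}, {"offset": [-0.0005, 0.0445, 0.0116], "spin": -0.1308}, {"offset": [-0.0005, 0.0426, 0.0174], "spin": -0.1308}, open 0.632 F [ 1.45 -0.01 -1.13] M [ 0.03 -0.19 -0.01]
```

View pics/top5.png

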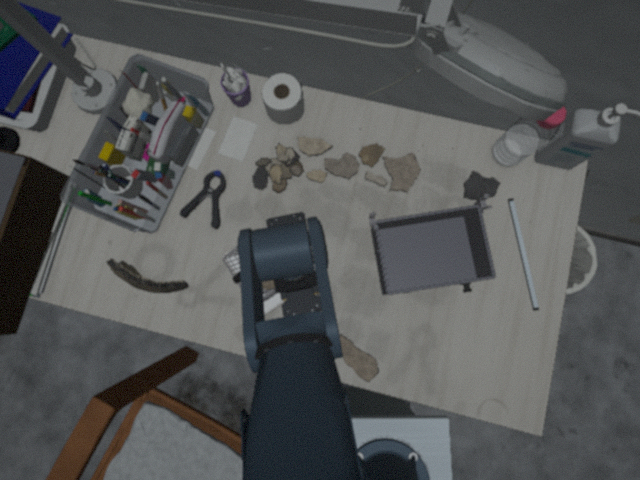

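```bash
python3 -m crank '[{"offset":[0,0.046,0.006],"spin":-0.131},{"offset":[0,0.0445,0.012],"spin":-0.131},{"offset":[0,0.0425,0.0175],"spin":-0.131},{"offset":[0,0,0],"spin":0},{"offset":[0,0,0],"spin":0}]' 0.055; python3 plan.py .4955 .333 .35 33;  python3 - <<'E'
from h import *
np.set_printoptions(precision=4,suppress=True)
c=dict(np.load("top5.npz")); W,m=cloud(c)
a=np.radians(8.15); X=np.array([np.cos(a),np.sin(a)]);Y=np.array([-np.sin(a),np.cos(a)])
p=W[m]; u=p[:,:2]@X; v=p[:,:2]@Y
r=(np.abs(p[:,2]-.115)<.007)&(u>.59)&(u<.65)&(v>-.30)&(v<-.09)
print("rim",r.sum(),np.percentile(u[r],[2,50,98]),np.polyfit(v[r],u[r],1),np.median(p[r,2]))
b=(p[:,2]>.13)&(p[:,2]<.17)&(u>.56)&(u<.68)&(v>-.36)&(v<-.02)
for s in(1,-1):
    k=b&((v+.193)*s>0); print("br",k.sum(),np.percentile(u[k],[0,50,100]),np.percentile(v[k],[0,50,100]),p[k,2].max())
# bar on desk
g=c["pixels"].min(-1)
k=m&(W[...,2]<.03)&(W[...,2]>.004)&(np.abs(W[...,0]-.55)<.17)&(np.abs(W[...,1]+.37)<.04)
q=W[k]; print("bar",len(q),q.mean(0),np.linalg.svd(q[:,:2]-q[:,:2].mean(0))[2][0])
e=(q-q.mean(0))[:,:2]@np.linalg.svd(q[:,:2]-q[:,:2].mean(0))[2][0]; print(np.percentile(e,[1,99]))
E
```

```text
time_s: 9.75
position: [0.4972, 0.3321, 0.3982]
tcp_rot: [[-0.002, -0.542, 0.841], [-0.001, 0.841, 0.542], [-1.0, 0.0, -0.003]]
force: [-0.2, -0.8, 0.1]
opening: 0.636
time 9.75 pos [0.4972 0.3321 0.3982] yaw 32.8 down [-0.0025 -0.0012 -1.    ] d [-0.0017  0.0009 -0.0482] dyaw 0.2 n 1
{"offset": [0.0482, 0.0017, -0.0009], "spin": -0.0035}, open 0.636 F [-0.2  -0.79  0.1 ] M [-0.01 -0.11 -0.04]
rim 289 [0.6149 0.618  0.6222] [-0.0005  0.6181] 0.11514580177427658
br 45 [0.6019 0.6284 0.6354] [-0.0665 -0.0609 -0.0543] 0.1565480297168077
br 53 [0.6018 0.6285 0.6356] [-0.3324 -0.3237 -0.3173] 0.15548359114840005
bar 890 [ 0.5473 -0.3669  0.0099] [-0.9959 -0.0908]
[-0.151   0.1523]
```

```bash
python3 -m crank '[{"offset":[0.040,0.0015,-0.001],"spin":-0.003},{"offset":[0.025,0,0],"spin":0},{"offset":[0,0,0],"spin":0},{"offset":[0,0,0],"spin":0}]' 0.055; python3 plan.py .4955 .333 .3095 33;  python3 - <<'E'
from h import *
c=bot.capture("side"); np.savez("side6.npz",**c); cv2.imwrite("pics/side6.png",cv2.resize(c["pixels"][150:290,230:390],None,fx=5,fy=5,interpolation=cv2.INTER_CUBIC)[:600,:800])
d=dict(np.load("top5.npz")); 
c=bot.capture("top"); np.savez("top6.npz",**c);cv2.imwrite("pics/top6.png",cv2.resize(c["pixels"][215:320,200:330],None,fx=6,fy=5,interpolation=cv2.INTER_CUBIC))
k=(d["pixels"].min(-1).astype(int)); cv2.imwrite("pics/bar5.png",cv2.resize(d["pixels"][180:320,480:580],None,fx=4,fy=4,interpolation=cv2.INTER_CUBIC))
E
```

```text
time_s: 10.15
position: [0.4968, 0.3309, 0.3342]
tcp_rot: [[-0.001, -0.541, 0.841], [-0.001, 0.841, 0.541], [-1.0, 0.0, -0.002]]
force: [-0.6, 1.0, 0.2]
opening: 0.632
time 10.15 pos [0.4968 0.3309 0.3342] yaw 32.76 down [-1.5e-03 -7.0e-04 -1.0e+00] d [-0.0013  0.0021 -0.0247] dyaw 0.24 n 1
{"offset": [0.0247, 0.0025, 0.0], "spin": -0.0043}, open 0.632 F [-0.56  0.97  0.23] M [-0.01 -0.1  -0.01]
```

View pics/side6.png

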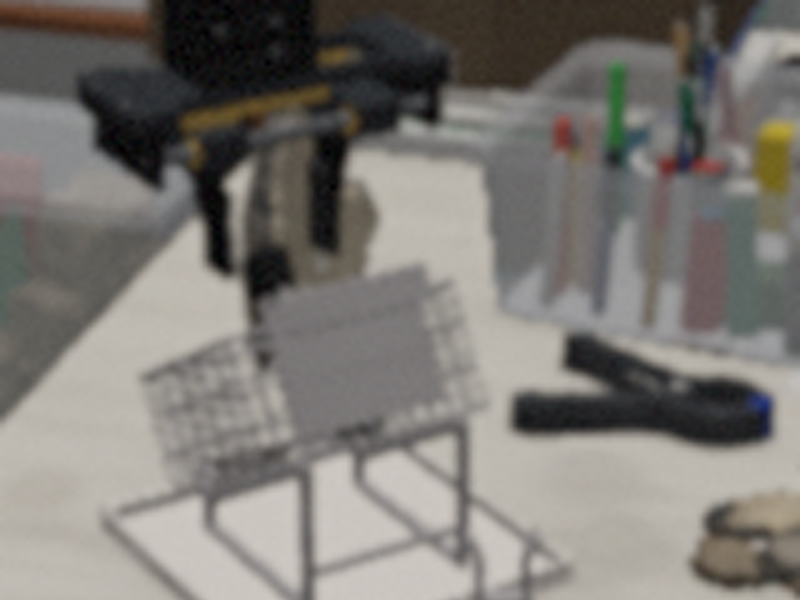

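View pics/top6.png

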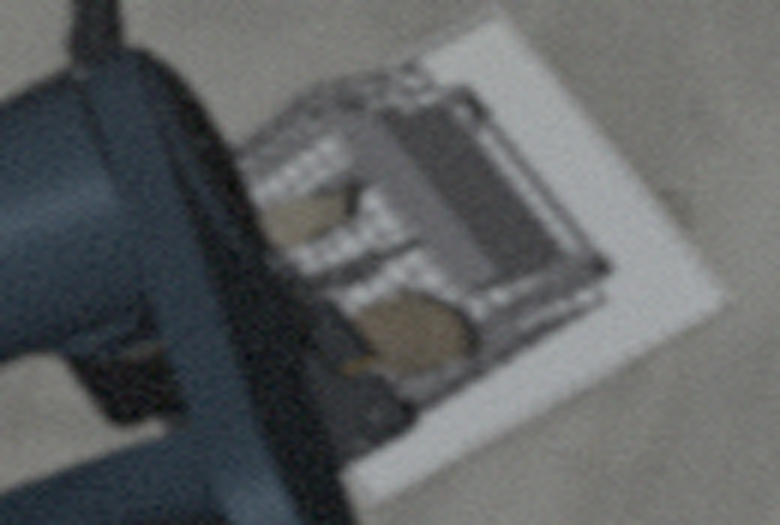

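```bash
python3 -m crank '[{"offset":[0.015,0.0025,0],"spin":-0.004},{"offset":[0.009,0,0],"spin":0},{"offset":[0,0,0],"spin":0},{"offset":[0,0,0],"spin":0}]' 0.055;python3 -m crank '[{"offset":[0,0,0],"spin":0},{"offset":[0,0,0],"spin":0},{"offset":[0,0,0],"spin":0},{"offset":[0,0,0],"spin":0},{"offset":[0,0,0],"spin":0},{"offset":[0,0,0],"spin":0},{"offset":[0,0,0],"spin":0}]' 0;  python3 - <<'E'
from h import *
c=bot.capture("side"); np.savez("side7.npz",**c); cv2.imwrite("pics/side7.png",cv2.resize(c["pixels"][150:270,230:390],None,fx=5,fy=5,interpolation=cv2.INTER_CUBIC)[:600,:800])
E
```

```text
time_s: 10.65
position: [0.4954, 0.3342, 0.3108]
tcp_rot: [[0.001, -0.546, 0.838], [0.0, 0.838, 0.546], [-1.0, -0.0, 0.001]]
force: [-0.7, 0.8, -0.5]
opening: 0.637
time_s: 11.35
position: [0.4949, 0.334, 0.31]
tcp_rot: [[-0.001, -0.546, 0.838], [-0.001, 0.838, 0.546], [-1.0, 0.0, -0.001]]
force: [-0.7, -0.1, -0.4]
opening: 0.202
```

View pics/side7.png

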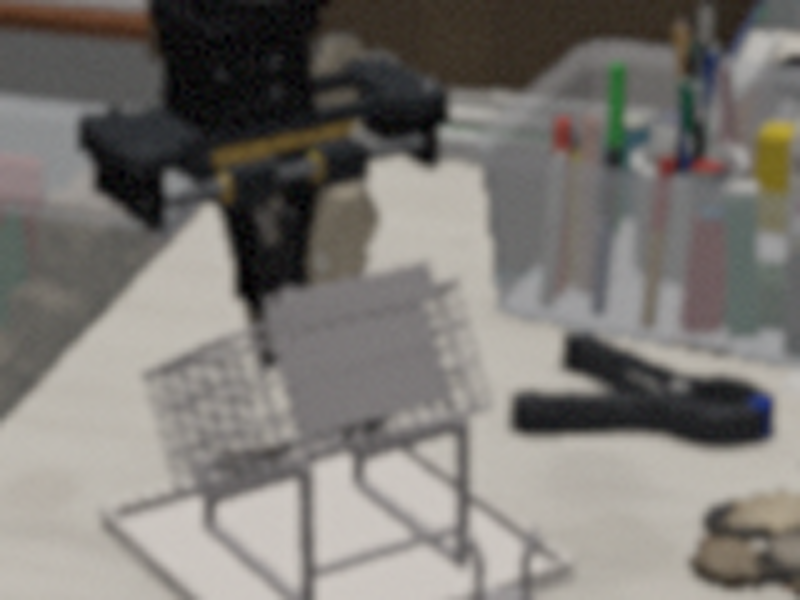

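```bash
python3 -m crank '[{"offset":[-0.0043,0.0027,0],"spin":0},{"offset":[-0.0085,0.0053,0],"spin":0},{"offset":[-0.0085,0.0053,0],"spin":0},{"offset":[-0.0085,0.0053,0],"spin":0},{"offset":[-0.0085,0.0053,0],"spin":0},{"offset":[0,0,0],"spin":0},{"offset":[0,0,0],"spin":0}]' 0;  python3 - <<'E'
from h import *
c=bot.capture("side"); np.savez("side8.npz",**c); cv2.imwrite("pics/side8.png",cv2.resize(c["pixels"][150:270,230:390],None,fx=5,fy=5,interpolation=cv2.INTER_CUBIC)[:600,:800])
s=bot.read_state(); print(s["force"],s["moment"],s["position"])
E
```

```text
time_s: 12.1
position: [0.4819, 0.3545, 0.349]
tcp_rot: [[0.001, -0.547, 0.837], [0.0, 0.837, 0.547], [-1.0, -0.0, 0.001]]
force: [0.3, -0.5, -2.9]
opening: 0.207
[-0.30985585  0.32339391 -3.32620342] [ 0.10100301 -0.09256973  0.0073823 ] [0.48188308 0.35423087 0.34855699]
```

View pics/side8.png

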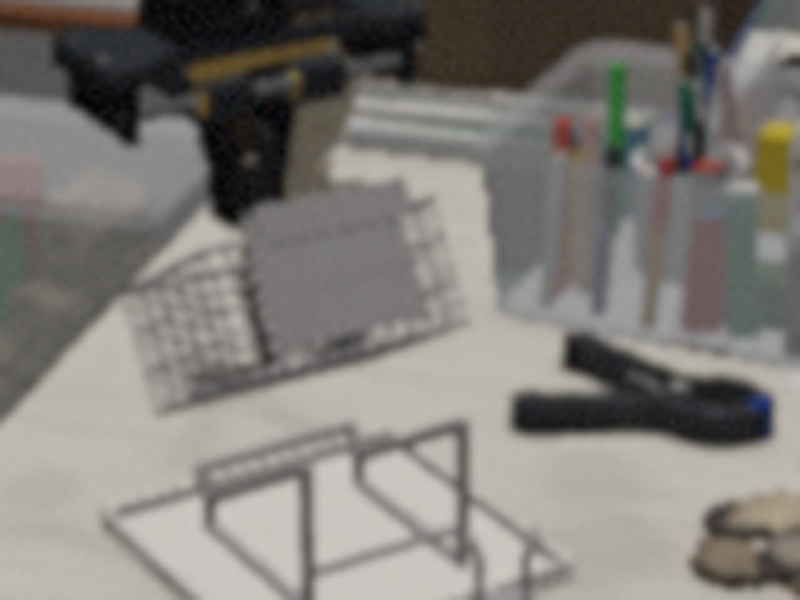

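```bash
cat > tilt.py <<'E'
from fit import *
def plate(c,gp,yaw,tilt0,ycomp=0):
    """flange outer face points: basket x~73..80, z 62..83, |y|<45 ; returns plane tilt. gp = grip pos"""
    W,m=cloud(c); R=Rb(np.radians(yaw),np.radians(tilt0))
    b=(W-gp)@R+np.array([-.012,0,.105])
    return b,m
E
python3 - <<'E'
from tilt import *
for f,gp in(("side7",[.4949,.334,.146]),("side8",[.4819,.3543,.1846])):
    c=dict(np.load(f+".npz"))
    gp=np.array(gp)+[-.004,-.002,0]
    for t in(32,):
        b,m=plate(c,gp,-57,t)
        k=m&(np.abs(b[...,1])<.048)&(b[...,0]>.05)&(b[...,0]<.1)&(b[...,2]>-.0)&(b[...,2]<.1)
        q=b[k]; print(f,len(q))
        for zlo in np.arange(-.0,.1,.01):
            s=q[(q[:,2]>=zlo)&(q[:,2]<zlo+.01)]
            if len(s): print(round(zlo,2),len(s),np.percentile(s[:,0],[5,50,95])*1000, np.percentile(s[:,1],[5,95])*1000)
E
```

```text
side7 988
-0.0 56 [55.1385 60.0964 65.0073] [-42.606   44.1225]
0.01 122 [59.2406 63.3212 67.8876] [-41.226   38.6405]
0.02 123 [58.0971 63.7104 67.7474] [-42.471   41.0726]
0.03 119 [58.5644 63.8474 68.082 ] [-41.0318  41.3628]
0.04 124 [59.1483 63.2115 68.1289] [-42.2695  40.3406]
0.05 123 [58.8819 64.1063 67.911 ] [-40.741   41.3793]
0.06 143 [60.8135 78.7377 84.5501] [-42.7794  38.7828]
0.07 135 [62.6172 80.8093 85.4045] [-42.074   39.8174]
0.08 43 [68.5495 80.4096 84.937 ] [-41.8683  38.3895]
side8 987
-0.0 54 [55.4529 60.4854 64.6158] [-41.7199  43.8278]
0.01 118 [58.6223 63.7308 68.1164] [-40.9633  40.28  ]
0.02 121 [59.1181 63.89   67.6882] [-42.0122  40.6923]
0.03 123 [59.2018 63.4019 68.5862] [-40.9438  39.9294]
0.04 121 [58.5976 63.8731 68.2294] [-42.3087  41.8677]
0.05 122 [59.8106 64.015  68.4285] [-41.2557  41.7722]
0.06 151 [60.7269 78.9053 84.8836] [-42.3285  41.9108]
0.07 130 [63.3806 80.7811 84.8519] [-42.0057  40.6545]
0.08 47 [68.6903 79.8995 83.9818] [-42.4207  41.028 ]
```

```bash
python3 plan.py .47 .36 .43 33.1 3;python3 -m crank '[{"offset":[-0.012,0.003,0],"spin":0},{"offset":[-0.022,0.003,0],"spin":0},{"offset":[-0.025,0.003,0],"spin":0},{"offset":[-0.015,0,0],"spin":0},{"offset":[-0.005,0,0],"spin":0}]' 0; python3 plan.py .5005 -.1231 .425 98.15 24
```

```text
time 12.15 pos [0.4819 0.3542 0.3486] yaw 33.13 down [-1.e-04 -2.e-04 -1.e+00] d [-0.0119  0.0058  0.0814] dyaw -0.03 n 3
{"offset": [-0.0271, 0.0038, -0.0023], "spin": 0.0002}, {"offset": [-0.0271, 0.0038, -0.0023], "spin": 0.0002}, {"offset": [-0.0271, 0.0038, -0.0023], "spin": 0.0002}, open 0.202 F [-0.31  0.32 -3.33] M [ 0.1  -0.09  0.01]
time_s: 12.65
position: [0.4775, 0.362, 0.4301]
tcp_rot: [[0.004, -0.546, 0.838], [0.002, 0.838, 0.546], [-1.0, -0.0, 0.004]]
force: [0.6, -0.7, -1.8]
opening: 0.205
time 12.65 pos [0.4775 0.362  0.4301] yaw 33.12 down [ 0.0037  0.002  -1.    ] d [ 0.023  -0.4851 -0.0051] dyaw 65.03 n 24
{"offset": [0.0002, -0.0175, -0.0102], "spin": -0.0473}, {"offset": [0.0002, -0.0169, -0.0111], "spin": -0.0473}, {"offset": [0.0002, -0.0164, -0.0118], "spin": -0.0473}, {"offset": [0.0002, -0.0158, -0.0126], "spin": -0.0473}, {"offset": [0.0002, -0.0152, -0.0133], "spin": -0.0473}, {"offset": [0.0002, -0.0146, -0.014], "spin": -0.0473}, {"offset": [0.0002, -0.0139, -0.0147], "spin": -0.0473}, {"offset": [0.0002, -0.0132, -0.0154], "spin": -0.0473}, {"offset": 
[... 244 characters left out ...]
 -0.018], "spin": -0.0473}, {"offset": [0.0002, -0.0083, -0.0184], "spin": -0.0473}, {"offset": [0.0002, -0.0075, -0.0188], "spin": -0.0473}, {"offset": [0.0002, -0.0066, -0.0191], "spin": -0.0473}, {"offset": [0.0002, -0.0057, -0.0194], "spin": -0.0473}, {"offset": [0.0002, -0.0047, -0.0197], "spin": -0.0473}, {"offset": [0.0002, -0.0038, -0.0199], "spin": -0.0473}, {"offset": [0.0002, -0.0029, -0.02], "spin": -0.0473}, {"offset": [0.0002, -0.0019, -0.0201], "spin": -0.0473}, {"offset": [0.0002, -0.001, -0.0202], "spin": -0.0473}, {"offset": [0.0002, 0.0, -0.0202], "spin": -0.0473}, {"offset": [0.0002, 0.001, -0.0202], "spin": -0.0473}, open 0.205 F [ 0.64 -0.71 -1.78] M [ 0.15 -0.1   0.  ]
```

```bash
python3 -m crank '[{"offset":[0,-0.007,-0.004],"spin":-0.018},{"offset":[0,-0.0105,-0.006],"spin":-0.029},{"offset":[0,-0.017,-0.011],"spin":-0.047},{"offset":[0,-0.0165,-0.012],"spin":-0.047},{"offset":[0,-0.016,-0.0125],"spin":-0.047},{"offset":[0,-0.015,-0.013],"spin":-0.047},{"offset":[0,-0.0145,-0.014],"spin":-0.047},{"offset":[0,-0.014,-0.0145],"spin":-0.047},{"offset":[0,-0.013,-0.0155],"spin":-0.047},{"offset":[0,-0.0125,-0.016],"spin":-0.047},{"offset":[0,-0.0115,-0.0165],"spin":-0.047},{"offset":[0,-0.011,-0.017],"spin":-0.047}]' 0;python3 -m crank '[{"offset":[0,-0.010,-0.0175],"spin":-0.047},{"offset":[0,-0.009,-0.018],"spin":-0.047},{"offset":[0,-0.0085,-0.0185],"spin":-0.047},{"offset":[0,-0.0075,-0.019],"spin":-0.047},{"offset":[0,-0.0065,-0.019],"spin":-0.047},{"offset":[0,-0.0055,-0.0195],"spin":-0.047},{"offset":[0,-0.0045,-0.0195],"spin":-0.047},{"offset":[0,-0.004,-0.020],"spin":-0.047},{"offset":[0,-0.003,-0.020],"spin":-0.047},{"offset":[0,-0.002,-0.020],"spin":-0.047},{"offset":[0,-0.001,-0.015],"spin":-0.035},{"offset":[0,0,-0.008],"spin":-0.02}]' 0; python3 plan.py .5005 -.1231 .425 98.15; python3 - <<'E'
from h import *
c=bot.capture("side"); np.savez("side9.npz",**c); cv2.imwrite("pics/side9.png",cv2.resize(c["pixels"][150:400,200:450],None,fx=2.4,fy=2.4,interpolation=cv2.INTER_CUBIC))
E
```

```text
time_s: 13.85
position: [0.4878, 0.1389, 0.427]
tcp_rot: [[-0.002, -0.89, 0.457], [-0.0, 0.457, 0.89], [-1.0, 0.002, -0.001]]
force: [0.5, 0.2, -2.5]
opening: 0.203
time_s: 15.05
position: [0.4977, -0.0865, 0.4271]
tcp_rot: [[-0.001, -0.999, -0.049], [-0.0, -0.049, 0.999], [-1.0, 0.001, -0.0]]
force: [-0.1, 0.6, -2.0]
opening: 0.206
time 15.05 pos [ 0.4977 -0.0865  0.4271] yaw 92.79 down [-1.5e-03 -1.0e-04 -1.0e+00] d [ 0.0028 -0.0366 -0.0021] dyaw 5.36 n 1
{"offset": [0.0021, -0.001, -0.0367], "spin": -0.0935}, open 0.206 F [-0.15  0.62 -2.  ] M [ 0.1  -0.02 -0.03]
```

View pics/side9.png

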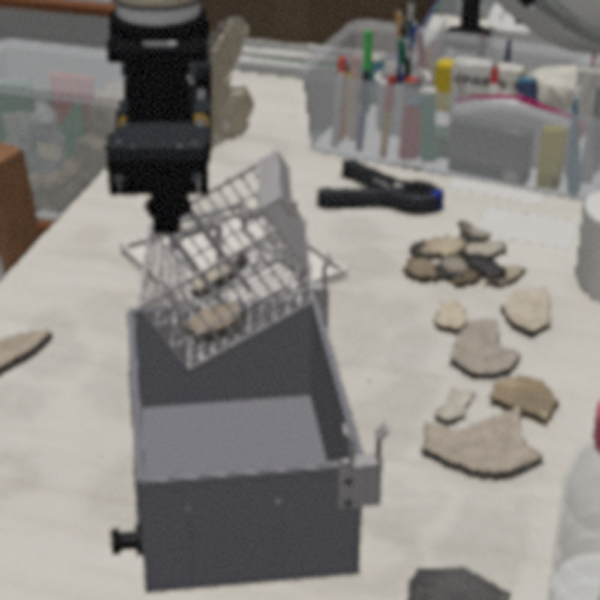

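```bash
python3 -m crank '[{"offset":[0,-0.002,-0.012],"spin":-0.03},{"offset":[0,-0.002,-0.012],"spin":-0.032},{"offset":[0,-0.002,-0.012],"spin":-0.032},{"offset":[0.005,0,0],"spin":0},{"offset":[0.015,0,0],"spin":0},{"offset":[0,0,0],"spin":0}]' 0; python3 plan.py .5035 -.1227 .30 98.15
```

```text
time_s: 15.7
position: [0.5056, -0.1195, 0.4054]
tcp_rot: [[-0.006, -0.99, -0.142], [0.003, -0.142, 0.99], [-1.0, 0.005, 0.004]]
force: [-0.6, -1.1, -1.5]
opening: 0.207
time 15.7 pos [ 0.5056 -0.1195  0.4054] yaw 98.16 down [-0.0057  0.003  -1.    ] d [-0.0021 -0.0032 -0.1054] dyaw -0.01 n 3
{"offset": [0.0351, 0.0008, -0.0009], "spin": 0.0001}, {"offset": [0.0351, 0.0008, -0.0009], "spin": 0.0001}, {"offset": [0.0351, 0.0008, -0.0009], "spin": 0.0001}, open 0.207 F [-0.61 -1.07 -1.49] M [ 0.13 -0.   -0.04]
```

```bash
python3 -m crank '[{"offset":[0.012,0.001,-0.001],"spin":0},{"offset":[0.020,0.001,-0.001],"spin":0},{"offset":[0.025,0,-0.001],"spin":0},{"offset":[0.025,0,0],"spin":0},{"offset":[0.015,0,0],"spin":0},{"offset":[0.007,0,0],"spin":0},{"offset":[0,0,0],"spin":0},{"offset":[0,0,0],"spin":0}]' 0; python3 plan.py .5035 -.1227 .285 98.15; python3 - <<'E'
from h import *
c=bot.capture("side"); np.savez("side10.npz",**c); cv2.imwrite("pics/side10.png",cv2.resize(c["pixels"][180:380,220:420],None,fx=3,fy=3,interpolation=cv2.INTER_CUBIC))
E
```

```text
time_s: 16.5
position: [0.5055, -0.1237, 0.3042]
tcp_rot: [[0.001, -0.99, -0.143], [-0.001, -0.143, 0.99], [-1.0, -0.001, -0.001]]
force: [0.7, -0.1, -1.7]
opening: 0.204
time 16.5 pos [ 0.5055 -0.1237  0.3042] yaw 98.21 down [ 1.1e-03 -5.0e-04 -1.0e+00] d [-0.002   0.001  -0.0192] dyaw -0.06 n 1
{"offset": [0.0192, 0.0019, 0.0013], "spin": 0.001}, open 0.204 F [ 0.66 -0.05 -1.7 ] M [ 0.13 -0.01 -0.03]
```

View pics/side10.png

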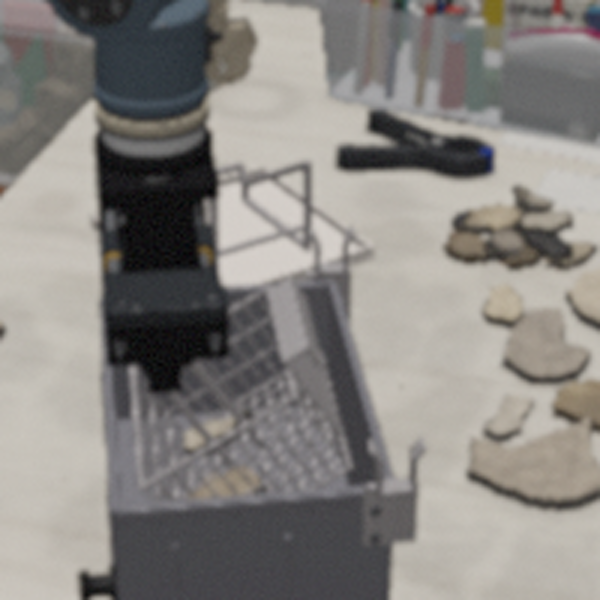

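```bash
python3 -m crank '[{"offset":[0.008,0.001,0],"spin":0},{"offset":[0.006,0,0],"spin":0},{"offset":[0.004,0,0],"spin":0},{"offset":[0.002,0,0],"spin":0},{"offset":[0,0,0],"spin":0},{"offset":[0,0,0],"spin":0}]' 0
```

```text
time_s: 17.15
position: [0.5042, -0.1242, 0.2853]
tcp_rot: [[0.001, -0.99, -0.143], [-0.001, -0.143, 0.99], [-1.0, -0.001, -0.001]]
force: [-4.2, -0.0, 13.2]
opening: 0.2
```

```bash
python3 -m crank '[{"offset":[0.002,0,0],"spin":0},{"offset":[0.001,0,0],"spin":0},{"offset":[0,0,0],"spin":0},{"offset":[0,0,0],"spin":0}]' 0
```

```text
time_s: 17.55
position: [0.5046, -0.1241, 0.285]
tcp_rot: [[0.004, -0.99, -0.143], [-0.002, -0.143, 0.99], [-1.0, -0.003, -0.002]]
force: [-5.7, 2.2, 31.6]
opening: 0.206
```

```bash
python3 -m crank '[{"offset":[-0.001,-0.003,0],"spin":0},{"offset":[-0.0005,-0.004,0],"spin":0},{"offset":[-0.0002,-0.004,0],"spin":0},{"offset":[0,0,0],"spin":0}]' 0; python3 - <<'E'
from h import *
c=bot.capture("side"); np.savez("side11.npz",**c); cv2.imwrite("pics/side11.png",cv2.resize(c["pixels"][180:380,220:420],None,fx=3,fy=3,interpolation=cv2.INTER_CUBIC))
E
```

```text
time_s: 17.95
position: [0.5161, -0.1225, 0.2852]
tcp_rot: [[0.004, -0.99, -0.143], [-0.002, -0.143, 0.99], [-1.0, -0.004, -0.002]]
force: [-2.6, 2.0, 19.0]
opening: 0.208
```

View pics/side11.png

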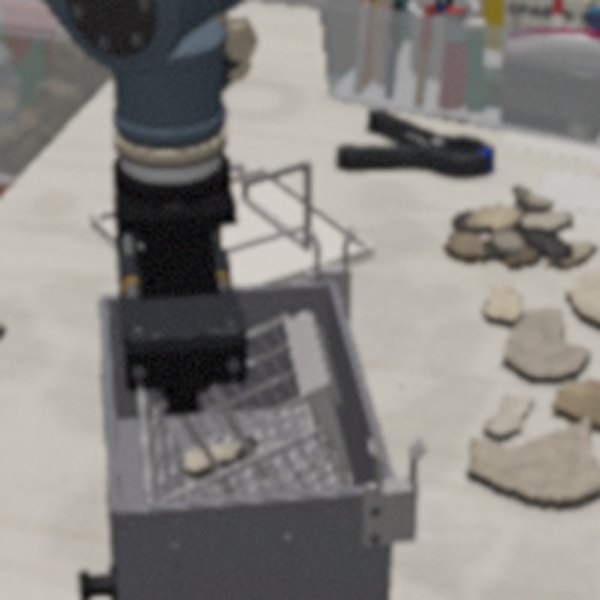

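```bash
cat > tl.py <<'E'
from fit import *
def tiltfit(c,tcp,bias=np.array([-.004,-.002,0]),verbose=True,yaw=8.15):
    """sheet lip top (basket x 60..80,z 83,|y|<45) & plate inner face x=60. fit tilt, rotating about grip"""
    W,m=cloud(c); g=np.array(tcp)-[0,0,.164]+bias
    best=None
    from scipy.optimize import minimize_scalar
    P=W-g
    roi=m&(np.abs((P@Rb(np.radians(yaw),0)[:,1]))<.042)
    def cost(t):
        b=P[roi]@Rb(np.radians(yaw),np.radians(t))+np.array([-.012,0,.105])
        k=(np.abs(b[:,2]-.083)<.004)&(b[:,0]>.060)&(b[:,0]<.080)          # lip top
        k2=(np.abs(b[:,0]-.061)<.004)&(b[:,2]>.012)&(b[:,2]<.078)          # plate inner
        return k.sum(),k2.sum()
    R=[(t,)+cost(t) for t in range(-12,40,2)]
    print(R)
E
python3 - <<'E'
from tl import *
for f,t in(("side10",[.5055,-.1237,.3042]),("side11",[.5161,-.1225,.2852])):
    tiltfit(dict(np.load(f+".npz")),t)
E
```

```text
[(-12, np.int64(0), np.int64(50)), (-10, np.int64(0), np.int64(42)), (-8, np.int64(0), np.int64(35)), (-6, np.int64(0), np.int64(27)), (-4, np.int64(0), np.int64(30)), (-2, np.int64(0), np.int64(29)), (0, np.int64(0), np.int64(20)), (2, np.int64(0), np.int64(27)), (4, np.int64(0), np.int64(28)), (6, np.int64(1), np.int64(30)), (8, np.int64(1), np.int64(16)), (10, np.int64(2), np.int64(24)), (12, np.int64(14), np.int64(30)), (14, np.int64(13), np.int64(26)), (16, np.int64(11), np.int64(20)), (18, np.int64(11), np.int64(26)), (20, np.int64(9), np.int64(17)), (22, np.int64(10), np.int64(2)), (24, np.int64(7), np.int64(0)), (26, np.int64(4), np.int64(0)), (28, np.int64(86), np.int64(2)), (30, np.int64(166), np.int64(5)), (32, np.int64(168), np.int64(12)), (34, np.int64(34), np.int64(146)), (36, np.int64(1), np.int64(161)), (38, np.int64(0), np.int64(157))]
[(-12, np.int64(0), np.int64(30)), (-10, np.int64(0), np.int64(30)), (-8, np.int64(0), np.int64(26)), (-6, np.int64(0), np.int64(20)), (-4, np.int64(0), np.int64(25)), (-2, np.int64(0), np.int64(26)), (0, np.int64(1), np.int64(28)), (2, np.int64(2), np.int64(22)), (4, np.int64(2), np.int64(28)), (6, np.int64(5), np.int64(26)), (8, np.int64(10), np.int64(21)), (10, np.int64(9), np.int64(25)), (12, np.int64(9), np.int64(33)), (14, np.int64(11), np.int64(27)), (16, np.int64(12), np.int64(8)), (18, np.int64(11), np.int64(2)), (20, np.int64(6), np.int64(2)), (22, np.int64(51), np.int64(6)), (24, np.int64(171), np.int64(14)), (26, np.int64(179), np.int64(19)), (28, np.int64(78), np.int64(111)), (30, np.int64(2), np.int64(129)), (32, np.int64(0), np.int64(134)), (34, np.int64(0), np.int64(93)), (36, np.int64(0), np.int64(86)), (38, np.int64(0), np.int64(94))]
```

```bash
python3 -m crank '[{"offset":[-0.0005,-0.004,0],"spin":0},{"offset":[0,-0.0045,0],"spin":0},{"offset":[0.0003,-0.0045,0],"spin":0},{"offset":[0.0005,-0.004,0],"spin":0},{"offset":[0,0,0],"spin":0}]' 0; python3 - <<'E'
from tl import *
c=bot.capture("side"); np.savez("side12.npz",**c); cv2.imwrite("pics/side12.png",cv2.resize(c["pixels"][180:380,220:420],None,fx=3,fy=3,interpolation=cv2.INTER_CUBIC))
tiltfit(c,bot.read_state()["position"])
E
```

```text
time_s: 18.5
position: [0.5328, -0.1201, 0.2839]
tcp_rot: [[0.003, -0.99, -0.143], [-0.001, -0.143, 0.99], [-1.0, -0.003, -0.002]]
force: [-0.7, 1.0, 12.7]
opening: 0.206
[(-12, np.int64(0), np.int64(20)), (-10, np.int64(0), np.int64(21)), (-8, np.int64(0), np.int64(15)), (-6, np.int64(1), np.int64(16)), (-4, np.int64(1), np.int64(21)), (-2, np.int64(2), np.int64(19)), (0, np.int64(3), np.int64(12)), (2, np.int64(1), np.int64(21)), (4, np.int64(2), np.int64(23)), (6, np.int64(19), np.int64(21)), (8, np.int64(31), np.int64(4)), (10, np.int64(32), np.int64(2)), (12, np.int64(15), np.int64(6)), (14, np.int64(40), np.int64(20)), (16, np.int64(159), np.int64(33)), (18, np.int64(172), np.int64(37)), (20, np.int64(102), np.int64(65)), (22, np.int64(0), np.int64(99)), (24, np.int64(0), np.int64(116)), (26, np.int64(0), np.int64(108)), (28, np.int64(0), np.int64(111)), (30, np.int64(0), np.int64(115)), (32, np.int64(0), np.int64(113)), (34, np.int64(0), np.int64(107)), (36, np.int64(0), np.int64(103)), (38, np.int64(0), np.int64(111))]
```

View pics/side12.png

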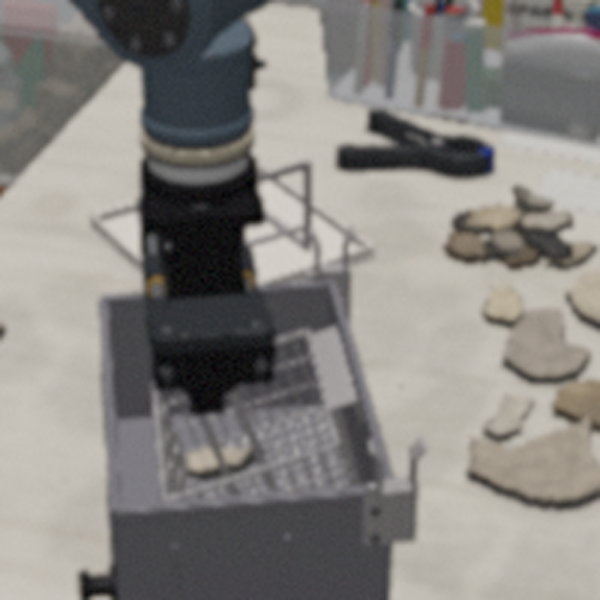

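```bash
python3 -m crank '[{"offset":[-0.007,0,0],"spin":0},{"offset":[0,0.008,0],"spin":0},{"offset":[0,0.010,0],"spin":0},{"offset":[0,0,0],"spin":0},{"offset":[0.004,0,0],"spin":0},{"offset":[0.002,0,0],"spin":0},{"offset":[0.001,0,0],"spin":0},{"offset":[0,0,0],"spin":0}]' 0
```

```text
time_s: 19.35
position: [0.5152, -0.1223, 0.2836]
tcp_rot: [[0.004, -0.99, -0.142], [-0.0, -0.142, 0.99], [-1.0, -0.004, -0.001]]
force: [-0.4, 3.1, 12.1]
opening: 0.206
```

```bash
python3 -m crank '[{"offset":[0.0003,-0.004,0],"spin":0},{"offset":[0.0006,-0.004,0],"spin":0},{"offset":[0.0008,-0.004,0],"spin":0},{"offset":[0.0012,-0.004,0],"spin":0},{"offset":[0.0014,-0.004,0],"spin":0},{"offset":[0,0,0],"spin":0}]' 0; python3 - <<'E'
from tl import *
c=bot.capture("side"); np.savez("side13.npz",**c)
tiltfit(c,bot.read_state()["position"])
E
```

```text
time_s: 19.95
position: [0.5352, -0.1194, 0.2786]
tcp_rot: [[0.003, -0.99, -0.142], [-0.0, -0.142, 0.99], [-1.0, -0.003, -0.001]]
force: [1.4, 2.6, 6.3]
opening: 0.205
[(-12, np.int64(4), np.int64(12)), (-10, np.int64(2), np.int64(13)), (-8, np.int64(0), np.int64(17)), (-6, np.int64(8), np.int64(13)), (-4, np.int64(37), np.int64(5)), (-2, np.int64(53), np.int64(7)), (0, np.int64(44), np.int64(4)), (2, np.int64(22), np.int64(13)), (4, np.int64(108), np.int64(64)), (6, np.int64(179), np.int64(94)), (8, np.int64(161), np.int64(104)), (10, np.int64(37), np.int64(103)), (12, np.int64(0), np.int64(98)), (14, np.int64(0), np.int64(94)), (16, np.int64(0), np.int64(89)), (18, np.int64(0), np.int64(84)), (20, np.int64(0), np.int64(104)), (22, np.int64(0), np.int64(115)), (24, np.int64(0), np.int64(115)), (26, np.int64(0), np.int64(112)), (28, np.int64(0), np.int64(113)), (30, np.int64(0), np.int64(116)), (32, np.int64(0), np.int64(137)), (34, np.int64(0), np.int64(122)), (36, np.int64(0), np.int64(92)), (38, np.int64(0), np.int64(56))]
```

```bash
python3 -m crank '[{"offset":[-0.006,0,0],"spin":0},{"offset":[0,0.007,0],"spin":0},{"offset":[0,0.007,0],"spin":0},{"offset":[0,0,0],"spin":0},{"offset":[0.005,0,0],"spin":0},{"offset":[0.0015,0,0],"spin":0},{"offset":[0.0013,-0.004,0],"spin":0},{"offset":[0.0015,-0.004,0],"spin":0},{"offset":[0.0017,-0.004,0],"spin":0},{"offset":[0.0008,-0.001,0],"spin":0},{"offset":[0,0,0],"spin":0}]' 0; python3 - <<'E'
from tl import *
c=bot.capture("side"); np.savez("side14.npz",**c); cv2.imwrite("pics/side14.png",cv2.resize(c["pixels"][180:380,220:420],None,fx=3,fy=3,interpolation=cv2.INTER_CUBIC))
tiltfit(c,bot.read_state()["position"])
E
```

```text
time_s: 21.1
position: [0.5312, -0.1202, 0.2745]
tcp_rot: [[-0.005, -0.99, -0.144], [-0.001, -0.144, 0.99], [-1.0, 0.006, -0.0]]
force: [-12.1, -2.8, 24.1]
opening: 0.206
[(-12, np.int64(7), np.int64(16)), (-10, np.int64(28), np.int64(14)), (-8, np.int64(51), np.int64(11)), (-6, np.int64(54), np.int64(4)), (-4, np.int64(38), np.int64(23)), (-2, np.int64(64), np.int64(115)), (0, np.int64(189), np.int64(130)), (2, np.int64(197), np.int64(134)), (4, np.int64(101), np.int64(124)), (6, np.int64(5), np.int64(106)), (8, np.int64(0), np.int64(101)), (10, np.int64(0), np.int64(100)), (12, np.int64(0), np.int64(90)), (14, np.int64(0), np.int64(93)), (16, np.int64(0), np.int64(95)), (18, np.int64(0), np.int64(98)), (20, np.int64(0), np.int64(104)), (22, np.int64(0), np.int64(109)), (24, np.int64(0), np.int64(121)), (26, np.int64(0), np.int64(127)), (28, np.int64(0), np.int64(110)), (30, np.int64(0), np.int64(88)), (32, np.int64(0), np.int64(54)), (34, np.int64(0), np.int64(41)), (36, np.int64(0), np.int64(35)), (38, np.int64(0), np.int64(31))]
```

View pics/side14.png

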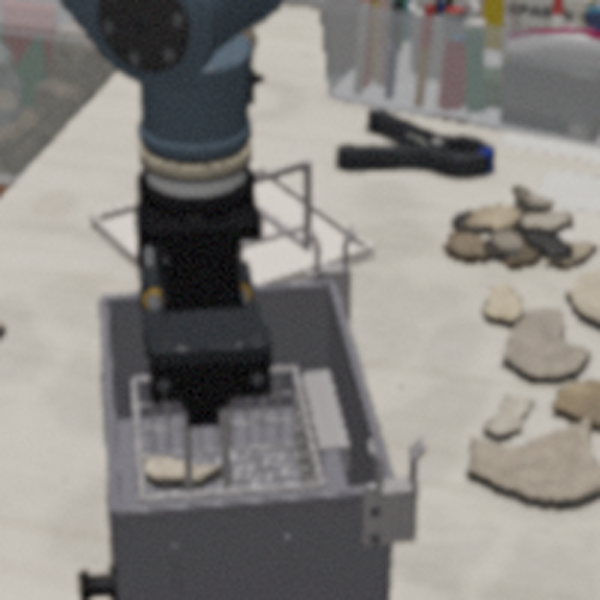

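```bash
python3 -m crank '[{"offset":[-0.005,0,0],"spin":0},{"offset":[-0.010,0,0],"spin":0},{"offset":[-0.016,0,0],"spin":0},{"offset":[-0.016,0,0],"spin":0},{"offset":[-0.014,0,0],"spin":0},{"offset":[-0.006,0,0],"spin":0},{"offset":[0,0,0],"spin":0},{"offset":[0,0,0],"spin":0}]' 0; python3 - <<'E'
from tl import *
c=bot.capture("side"); np.savez("side15.npz",**c); cv2.imwrite("pics/side15.png",cv2.resize(c["pixels"][180:380,220:420],None,fx=3,fy=3,interpolation=cv2.INTER_CUBIC))
s=bot.read_state(); print(s["position"],s["force"],s["moment"])
tiltfit(c,s["position"])
E
```

```text
time_s: 21.95
position: [0.5328, -0.1196, 0.3383]
tcp_rot: [[-0.001, -0.99, -0.143], [0.0, -0.143, 0.99], [-1.0, 0.001, 0.001]]
force: [0.7, -0.7, -2.8]
opening: 0.204
[ 0.5327 -0.1196  0.3381] [ 0.3869 -0.2046 -2.2622] [ 0.1446 -0.0879  0.0182]
[(-12, np.int64(4), np.int64(34)), (-10, np.int64(25), np.int64(24)), (-8, np.int64(49), np.int64(21)), (-6, np.int64(59), np.int64(3)), (-4, np.int64(41), np.int64(10)), (-2, np.int64(48), np.int64(74)), (0, np.int64(171), np.int64(156)), (2, np.int64(188), np.int64(161)), (4, np.int64(123), np.int64(156)), (6, np.int64(5), np.int64(128)), (8, np.int64(0), np.int64(105)), (10, np.int64(0), np.int64(100)), (12, np.int64(0), np.int64(96)), (14, np.int64(0), np.int64(92)), (16, np.int64(0), np.int64(90)), (18, np.int64(0), np.int64(91)), (20, np.int64(0), np.int64(99)), (22, np.int64(0), np.int64(112)), (24, np.int64(0), np.int64(112)), (26, np.int64(0), np.int64(113)), (28, np.int64(0), np.int64(94)), (30, np.int64(0), np.int64(63)), (32, np.int64(0), np.int64(33)), (34, np.int64(0), np.int64(0)), (36, np.int64(0), np.int64(0)), (38, np.int64(0), np.int64(0))]
```

View pics/side15.png

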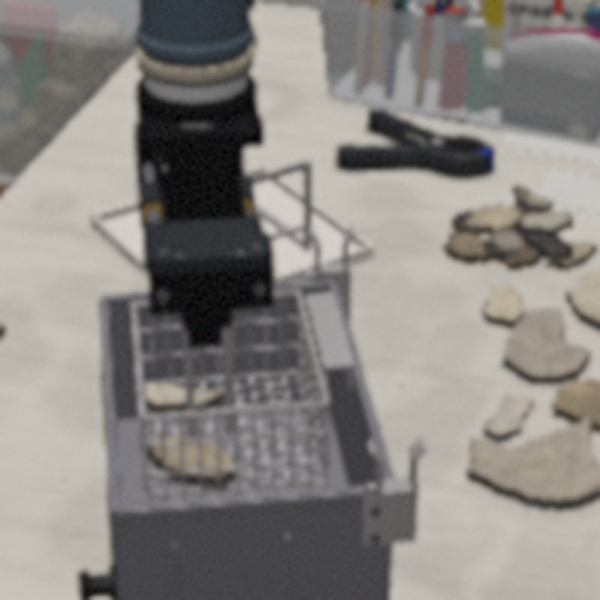

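```bash
cat > lip.py <<'E'
from h import *
np.set_printoptions(precision=4,suppress=True)
a=np.radians(8.15); X=np.array([np.cos(a),np.sin(a)]);Y=np.array([-np.sin(a),np.cos(a)])
def lipm(c,zlip,ulo,uhi,tag):
    W,m=cloud(c); p=W[m]; u=p[:,:2]@X; v=p[:,:2]@Y
    k=(np.abs(p[:,2]-zlip)<.008)&(u>ulo)&(u<uhi)&(np.abs(v+.193)<.06)
    print(tag,"lip",k.sum(),"u",np.percentile(u[k],[1,10,50,90,99]),"v",np.percentile(v[k],[1,99]),"z",np.percentile(p[k,2],[10,50,90]))
    if k.sum()>20:
        A=np.c_[u[k],v[k],np.ones(k.sum())]; co=np.linalg.lstsq(A,p[k,2],rcond=None)[0]; print("slope deg du,dv",np.degrees(np.arctan(co[:2])))
        kk=k&(u>np.percentile(u[k],85)); print("edge yaw (u vs v)",np.polyfit(v[kk],u[kk],1))
    r=(np.abs(p[:,2]-.115)<.006)&(u>.595)&(u<.635)&((v<-.245)|(v>-.14))&(v>-.31)&(v<-.075)
    if r.sum(): print(tag,"rim",r.sum(),np.percentile(u[r],[2,50,98]),np.median(p[r,2]))
E
python3 - <<'E'
from lip import *
p=np.array(bot.read_state()["position"]); print("tool u,v",p[:2]@X,p[:2]@Y,p[2])
zl=p[2]-.164-.022
u=p[:2]@X
lipm(dict(np.load("side15.npz")),zl,u+.06,u+.1,"side")
c=bot.capture("top"); np.savez("top15.npz",**c); lipm(c,zl,u+.06,u+.1,"top")
cv2.imwrite("pics/top15.png",cv2.resize(c["pixels"][180:310,350:520],None,fx=4.6,fy=4.6,interpolation=cv2.INTER_CUBIC))
E
```

```text
tool u,v 0.5103239374113855 -0.1939147147904716 0.33805556318310215
side lip 285 u [0.5808 0.5829 0.5915 0.6003 0.6023] v [-0.2404 -0.1495] z [0.1487 0.1541 0.1556]
slope deg du,dv [7.8379 0.7005]
edge yaw (u vs v) [0.0017 0.6014]
side rim 109 [0.6002 0.6141 0.6172] 0.11574137270916118
top lip 359 u [0.5855 0.5877 0.5965 0.605  0.607 ] v [-0.2345 -0.147 ] z [0.15   0.1531 0.1556]
slope deg du,dv [5.5171 0.2085]
edge yaw (u vs v) [-0.0041  0.6048]
top rim 108 [0.6149 0.6179 0.622 ] 0.11544864330474647
```

View pics/top15.png

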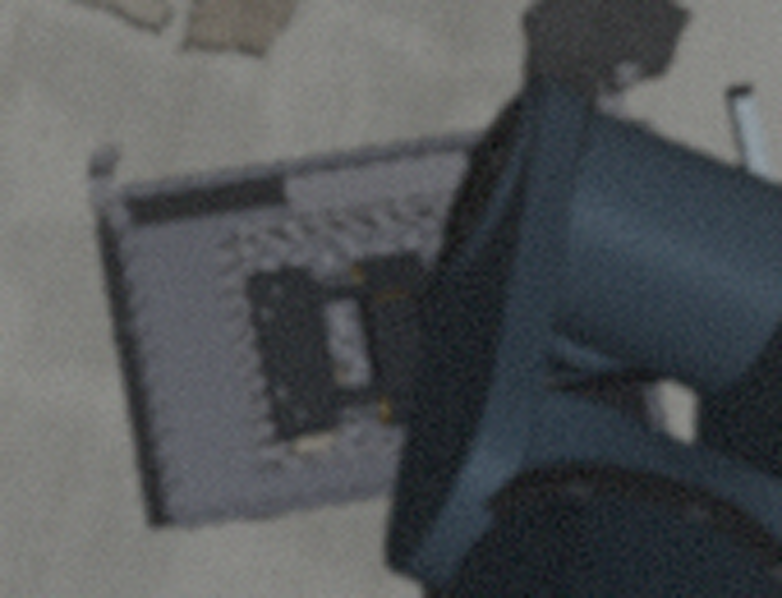

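```bash
python3 -m crank '[{"offset":[0,-0.006,0],"spin":0},{"offset":[0,-0.008,0],"spin":0},{"offset":[0,-0.006,0],"spin":0},{"offset":[0,-0.002,0],"spin":0},{"offset":[0.004,0,0],"spin":0},{"offset":[0.006,0,0],"spin":0},{"offset":[0,0,0],"spin":0},{"offset":[0,0,0],"spin":0}]' 0; python3 - <<'E'
from lip import *
p=np.array(bot.read_state()["position"]); print("tool u,v",p[:2]@X,p[:2]@Y,p[2])
zl=p[2]-.164-.022
u=p[:2]@X
c=bot.capture("side"); np.savez("side16.npz",**c); lipm(c,zl,u+.06,u+.1,"side")
cv2.imwrite("pics/side16.png",cv2.resize(c["pixels"][220:360,260:420],None,fx=5,fy=4.2,interpolation=cv2.INTER_CUBIC))
c=bot.capture("top"); np.savez("top16.npz",**c); lipm(c,zl,u+.06,u+.1,"top")
E
```

```text
time_s: 22.85
position: [0.5543, -0.1166, 0.3284]
tcp_rot: [[-0.001, -0.99, -0.143], [0.001, -0.143, 0.99], [-1.0, 0.001, 0.001]]
force: [0.3, 0.5, -1.7]
opening: 0.205
tool u,v 0.5322237985404095 -0.19397948600443557 0.3284104324510627
side lip 286 u [0.6017 0.6048 0.6131 0.6222 0.6242] v [-0.2402 -0.1503] z [0.1395 0.144  0.1459]
slope deg du,dv [6.1121 0.5921]
edge yaw (u vs v) [-0.005   0.6217]
side rim 122 [0.5995 0.6124 0.6173] 0.11544364671521434
top lip 335 u [0.6074 0.6096 0.6187 0.6273 0.629 ] v [-0.2304 -0.147 ] z [0.1408 0.1438 0.1459]
slope deg du,dv [8.8571 0.4247]
edge yaw (u vs v) [-0.0014  0.6275]
top rim 94 [0.6053 0.6177 0.6218] 0.11513885954287806
```

View pics/side16.png

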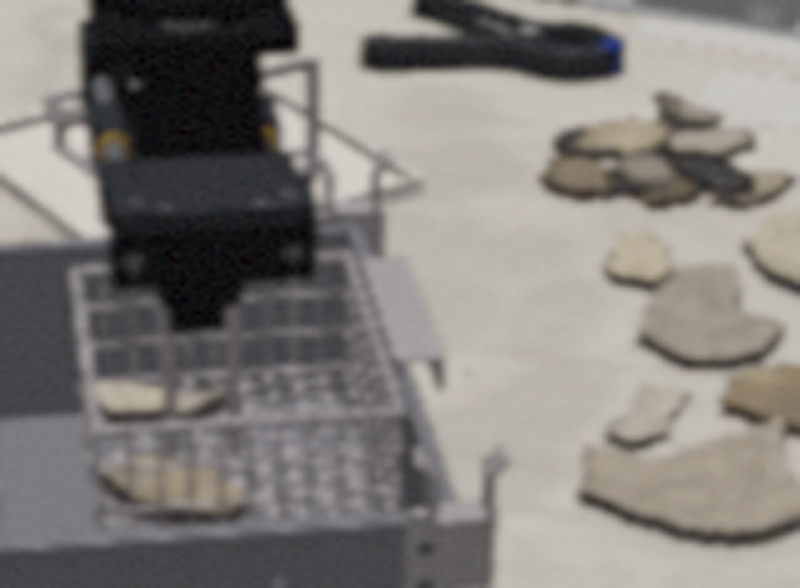

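```bash
python3 -m crank '[{"offset":[0.004,0,0],"spin":0},{"offset":[0.006,0,0],"spin":0},{"offset":[0.006,0,0],"spin":0},{"offset":[0.003,0,0],"spin":0},{"offset":[0.001,0,0],"spin":0},{"offset":[0,0,0],"spin":0},{"offset":[0,0,0],"spin":0}]' 0
```

```text
time_s: 23.65
position: [0.5548, -0.1166, 0.3089]
tcp_rot: [[0.0, -0.99, -0.143], [-0.0, -0.143, 0.99], [-1.0, -0.0, -0.0]]
force: [1.5, -0.2, -1.6]
opening: 0.204
```

```bash
python3 -m crank '[{"offset":[0.002,0,0],"spin":0},{"offset":[0.001,0,0],"spin":0},{"offset":[0.001,0,0],"spin":0},{"offset":[0,0,0],"spin":0},{"offset":[0,0,0],"spin":0}]' 0
```

```text
time_s: 24.15
position: [0.5547, -0.1166, 0.3048]
tcp_rot: [[0.0, -0.99, -0.143], [-0.0, -0.143, 0.99], [-1.0, -0.0, -0.0]]
force: [0.4, 0.5, -2.5]
opening: 0.207
```

```bash
python3 -m crank '[{"offset":[0.001,0,0],"spin":0},{"offset":[0.001,0,0],"spin":0},{"offset":[0,0,0],"spin":0},{"offset":[0,0,0],"spin":0}]' 0; python3 - <<'E'
from lip import *
p=np.array(bot.read_state()["position"]); print("tool u,v",p[:2]@X,p[:2]@Y,p[2])
zl=p[2]-.164-.022
u=p[:2]@X
c=bot.capture("side"); np.savez("side17.npz",**c); lipm(c,zl,u+.06,u+.1,"side")
cv2.imwrite("pics/side17.png",cv2.resize(c["pixels"][220:360,260:420],None,fx=5,fy=4.2,interpolation=cv2.INTER_CUBIC))
E
```

```text
time_s: 24.55
position: [0.5547, -0.1166, 0.303]
tcp_rot: [[0.0, -0.99, -0.143], [-0.0, -0.143, 0.99], [-1.0, -0.0, -0.0]]
force: [0.5, 0.2, -1.9]
opening: 0.205
tool u,v 0.532566428643073 -0.1940774852067949 0.30298258951171375
side lip 333 u [0.6029 0.6053 0.6131 0.6226 0.6248] v [-0.2497 -0.1363] z [0.112  0.1187 0.1205]
slope deg du,dv [10.3869  0.9749]
edge yaw (u vs v) [-0.0005  0.6232]
side rim 148 [0.5993 0.6131 0.6173] 0.11579268588417296
```

View pics/side17.png

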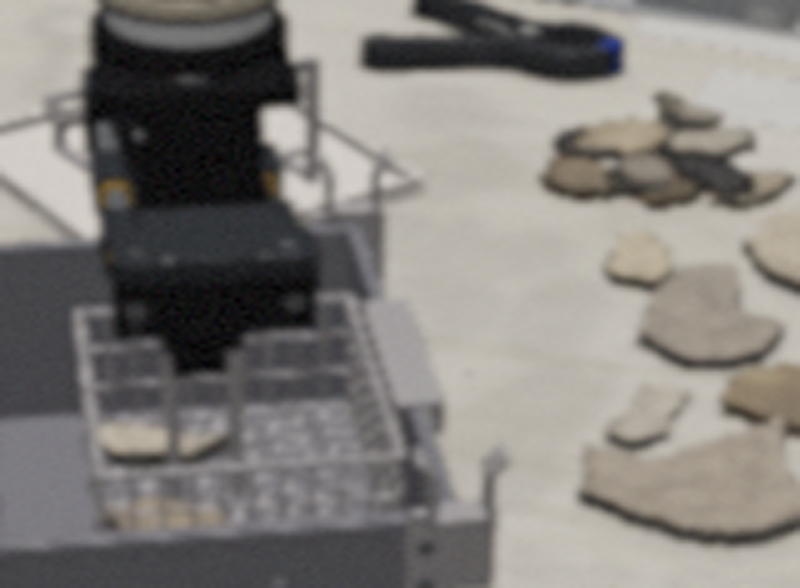

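```bash
python3 -m crank '[{"offset":[0.0007,0,0],"spin":0},{"offset":[0.0005,0,0],"spin":0},{"offset":[0,0,0],"spin":0},{"offset":[0,0,0],"spin":0}]' 0
```

```text
time_s: 25.0
position: [0.5545, -0.1167, 0.3019]
tcp_rot: [[-0.0, -0.99, -0.143], [-0.0, -0.143, 0.99], [-1.0, 0.0, -0.0]]
force: [-1.5, 0.2, 2.8]
opening: 0.21
```

```bash
python3 -m crank '[{"offset":[0,0,0],"spin":0},{"offset":[0,0,0],"spin":0},{"offset":[0,0,0],"spin":0},{"offset":[0,0,0],"spin":0}]' 0.04; python3 - <<'E'
from lip import *
p=np.array(bot.read_state()["position"]); print("tool u,v",p[:2]@X,p[:2]@Y,p[2])
c=bot.capture("side"); np.savez("side18.npz",**c); lipm(c,.117,.59,.63,"side")
cv2.imwrite("pics/side18.png",cv2.resize(c["pixels"][220:360,260:420],None,fx=5,fy=4.2,interpolation=cv2.INTER_CUBIC))
E
```

```text
time_s: 25.4
position: [0.5548, -0.1166, 0.3016]
tcp_rot: [[0.0, -0.99, -0.143], [-0.0, -0.143, 0.99], [-1.0, -0.0, -0.0]]
force: [1.0, -0.5, 0.2]
opening: 0.435
tool u,v 0.5326747355742338 -0.19408651347276945 0.3015628401992752
side lip 308 u [0.6004 0.6015 0.6107 0.618  0.6202] v [-0.2524 -0.1357] z [0.1149 0.1188 0.1208]
slope deg du,dv [5.5418 0.8372]
edge yaw (u vs v) [-0.0004  0.6184]
side rim 140 [0.5994 0.6132 0.6173] 0.11566044876534298
```

View pics/side18.png

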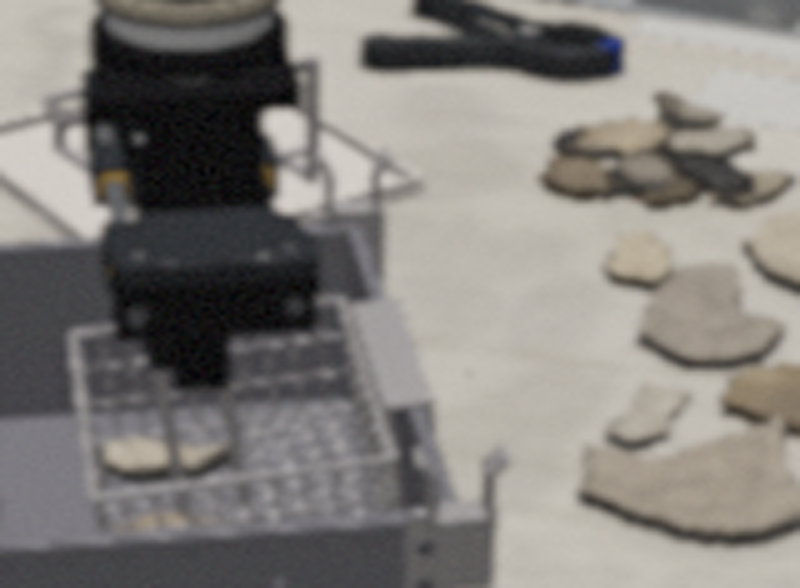

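```bash
python3 -m crank '[{"offset":[-0.005,0,0],"spin":0},{"offset":[-0.015,0,0],"spin":0},{"offset":[-0.030,0,0],"spin":0},{"offset":[-0.040,0,0],"spin":0},{"offset":[-0.020,0,0],"spin":0},{"offset":[0,0,0],"spin":0}]' 0.04; python3 plan.py .552 -.3697 .38 98.15; python3 - <<'E'
from lip import *
c=dict(np.load("top5.npz")); W,m=cloud(c)
k=m&(W[...,2]<.03)&(W[...,2]>.007)&(np.abs(W[...,0]-.55)<.17)&(np.abs(W[...,1]+.37)<.04)&(c["pixels"].min(-1)>125)
n,l,st,_=cv2.connectedComponentsWithStats(k.astype(np.uint8)); i=1+np.argmax(st[1:,4]); k=l==i
q=W[k]; print("bar",len(q),q.mean(0)); r=cv2.minAreaRect((q[:,:2]*1000).astype(np.float32)); print(r)
d=np.linalg.svd(q[:,:2]-q[:,:2].mean(0))[2][0]; print(d)
E
```

```text
time_s: 26.05
position: [0.5555, -0.1169, 0.4155]
tcp_rot: [[0.008, -0.99, -0.143], [-0.003, -0.143, 0.99], [-1.0, -0.007, -0.004]]
force: [-0.5, 0.7, 0.3]
opening: 0.464
time 26.05 pos [ 0.5555 -0.1169  0.4155] yaw 98.22 down [ 0.0078 -0.0033 -1.    ] d [-0.0035 -0.2528 -0.0355] dyaw -0.07 n 6
{"offset": [0.0059, 0.0066, -0.0416], "spin": 0.0002}, {"offset": [0.0059, 0.0066, -0.0416], "spin": 0.0002}, {"offset": [0.0059, 0.0066, -0.0416], "spin": 0.0002}, {"offset": [0.0059, 0.0066, -0.0416], "spin": 0.0002}, {"offset": [0.0059, 0.0066, -0.0416], "spin": 0.0002}, {"offset": [0.0059, 0.0066, -0.0416], "spin": 0.0002}, open 0.464 F [-0.49  0.72  0.29] M [ 0.1  -0.11  0.  ]
bar 364 [ 0.5507 -0.3694  0.0124]
((552.893310546875, -369.310546875), (270.3857116699219, 11.253076553344727), 8.405216217041016)
[-0.9897 -0.1429]
```

```bash
python3 -m crank '[{"offset":[0,0.004,-0.025],"spin":0},{"offset":[0.003,0.0065,-0.043],"spin":0},{"offset":[0.006,0.0065,-0.045],"spin":0},{"offset":[0.006,0.0065,-0.045],"spin":0},{"offset":[0.006,0.0065,-0.045],"spin":0},{"offset":[0.006,0.0065,-0.035],"spin":0},{"offset":[0.003,0.0035,-0.015],"spin":0},{"offset":[0,0,0],"spin":0},{"offset":[0,0,0],"spin":0}]' 0.04; python3 plan.py .552 -.3695 .183 98.15; python3 - <<'E'
from lip import *
c=bot.capture("side"); np.savez("side19.npz",**c); lipm(c,.117,.59,.63,"side")
cv2.imwrite("pics/side19.png",cv2.resize(c["pixels"][220:400,240:440],None,fx=4,fy=3.3,interpolation=cv2.INTER_CUBIC))
c=bot.capture("top"); np.savez("top19.npz",**c); lipm(c,.117,.59,.64,"top")
cv2.imwrite("pics/top19.png",cv2.resize(c["pixels"][170:310,350:550],None,fx=4,fy=4,interpolation=cv2.INTER_CUBIC))
E
```

```text
time_s: 26.95
position: [0.551, -0.3714, 0.3808]
tcp_rot: [[-0.001, -0.99, -0.143], [0.003, -0.143, 0.99], [-1.0, 0.001, 0.003]]
force: [0.2, -0.3, -0.6]
opening: 0.461
time 26.95 pos [ 0.551  -0.3714  0.3808] yaw 98.21 down [-0.0015  0.0027 -1.    ] d [ 0.001   0.0019 -0.1978] dyaw -0.06 n 5
{"offset": [0.0396, -0.0003, 0.0004], "spin": 0.0002}, {"offset": [0.0396, -0.0003, 0.0004], "spin": 0.0002}, {"offset": [0.0396, -0.0003, 0.0004], "spin": 0.0002}, {"offset": [0.0396, -0.0003, 0.0004], "spin": 0.0002}, {"offset": [0.0396, -0.0003, 0.0004], "spin": 0.0002}, open 0.461 F [ 0.2  -0.35 -0.61] M [ 0.14 -0.12  0.02]
side lip 310 u [0.6002 0.6014 0.6105 0.6181 0.6205] v [-0.2514 -0.136 ] z [0.1155 0.1189 0.1207]
slope deg du,dv [5.8992 0.8012]
edge yaw (u vs v) [-0.0079  0.6171]
side rim 131 [0.5994 0.6134 0.6175] 0.11574110338844212
top lip 373 u [0.6046 0.6065 0.6153 0.6226 0.6249] v [-0.2503 -0.1368] z [0.1147 0.1185 0.1212]
slope deg du,dv [6.1017 0.3935]
edge yaw (u vs v) [-0.0003  0.6232]
top rim 175 [0.6149 0.618  0.6222] 0.11503842714232526
```

View pics/side19.png

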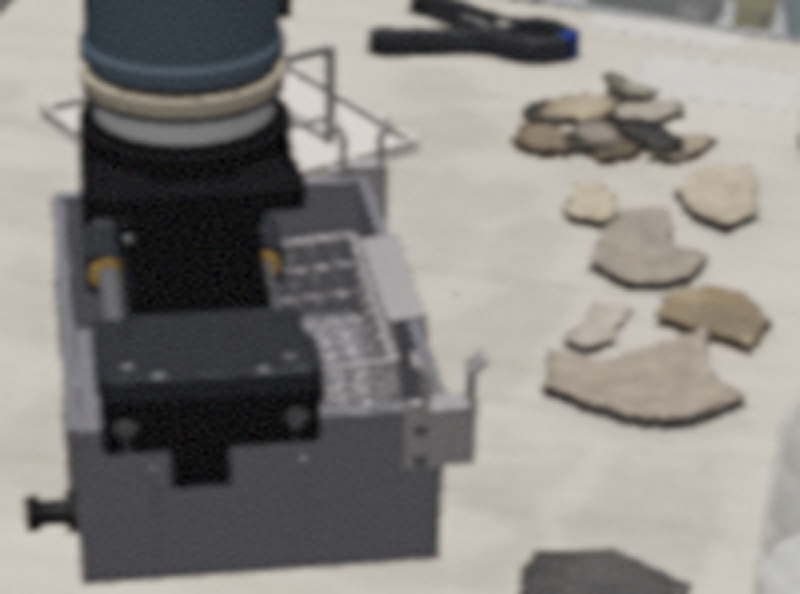

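View pics/top19.png

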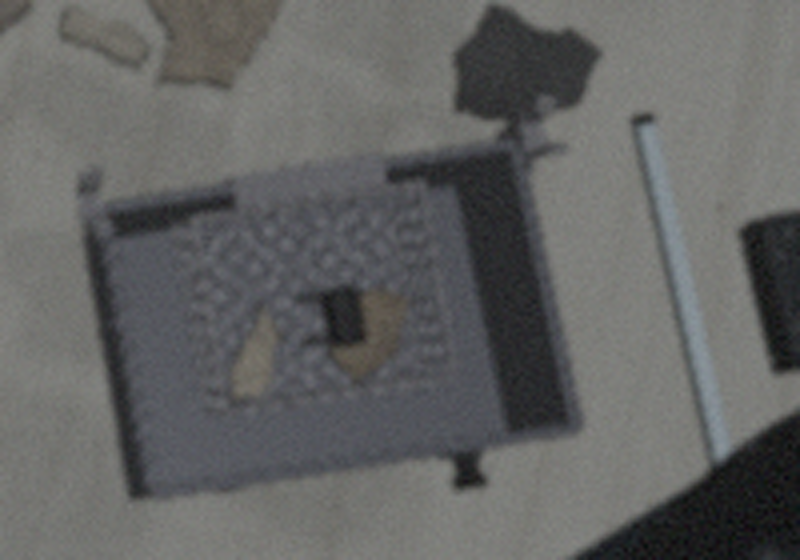

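```bash
python3 -m crank '[{"offset":[0.030,0,0.0015],"spin":0},{"offset":[0.045,0,0],"spin":0},{"offset":[0.045,0,0],"spin":0},{"offset":[0.040,-0.001,0],"spin":0},{"offset":[0.022,0,0],"spin":0},{"offset":[0.008,0,0],"spin":0},{"offset":[0,0,0],"spin":0},{"offset":[0,0,0],"spin":0}]' 0.04; python3 plan.py .552 -.3695 .1845 98.15
```

```text
time_s: 27.85
position: [0.5528, -0.3709, 0.1934]
tcp_rot: [[0.002, -0.99, -0.144], [-0.002, -0.144, 0.99], [-1.0, -0.002, -0.002]]
force: [0.2, -0.1, 0.1]
opening: 0.461
time 27.85 pos [ 0.5528 -0.3709  0.1934] yaw 98.27 down [ 0.0021 -0.0019 -1.    ] d [-0.0008  0.0014 -0.0089] dyaw -0.12 n 1
{"offset": [0.0089, 0.0006, 0.0015], "spin": 0.002}, open 0.461 F [ 0.22 -0.07  0.08] M [ 0.17 -0.12 -0.02]
```

```bash
python3 -m crank '[{"offset":[0.006,0.0005,0.0012],"spin":0.002},{"offset":[0.0025,0,0],"spin":0},{"offset":[0,0,0],"spin":0}]' 0.03; python3 -m crank '[{"offset":[0,0,0],"spin":0},{"offset":[0,0,0],"spin":0},{"offset":[0,0,0],"spin":0},{"offset":[0,0,0],"spin":0},{"offset":[0,0,0],"spin":0}]' 0; python3 plan.py .552 -.3695 .36 98.15
```

```text
time_s: 28.15
position: [0.5512, -0.3699, 0.1835]
tcp_rot: [[0.0, -0.99, -0.141], [-0.0, -0.141, 0.99], [-1.0, -0.0, -0.0]]
force: [0.7, 0.4, -0.4]
opening: 0.357
time_s: 28.65
position: [0.5513, -0.3701, 0.1833]
tcp_rot: [[0.0, -0.99, -0.141], [-0.0, -0.141, 0.99], [-1.0, -0.0, -0.0]]
force: [0.0, -0.4, 0.5]
opening: 0.135
time 28.65 pos [ 0.5513 -0.3701  0.1833] yaw 98.09 down [ 1.e-04 -2.e-04 -1.e+00] d [0.0007 0.0006 0.1767] dyaw 0.06 n 4
{"offset": [-0.0442, -0.0002, 0.0001], "spin": -0.0003}, {"offset": [-0.0442, -0.0002, 0.0001], "spin": -0.0003}, {"offset": [-0.0442, -0.0002, 0.0001], "spin": -0.0003}, {"offset": [-0.0442, -0.0002, 0.0001], "spin": -0.0003}, open 0.135 F [ 0.04 -0.39  0.5 ] M [ 0.06 -0.07 -0.04]
```

```bash
python3 -m crank '[{"offset":[-0.010,0,0],"spin":0},{"offset":[-0.035,0,0],"spin":0},{"offset":[-0.048,0,0],"spin":0},{"offset":[-0.048,0,0],"spin":0},{"offset":[-0.040,0,0],"spin":0},{"offset":[-0.015,0,0],"spin":0},{"offset":[0,0,0],"spin":0}]' 0; python3 plan.py .639 -.1024 .378 8.15 12
```

```text
time_s: 29.35
position: [0.5517, -0.3703, 0.3834]
tcp_rot: [[0.006, -0.99, -0.141], [-0.005, -0.141, 0.99], [-1.0, -0.005, -0.006]]
force: [0.4, 0.3, -2.0]
opening: 0.133
time 29.35 pos [ 0.5517 -0.3703  0.3834] yaw 98.1 down [ 0.0055 -0.0052 -1.    ] d [ 0.0873  0.2679 -0.0054] dyaw -89.95 n 12
{"offset": [0.0004, -0.0103, 0.0211], "spin": 0.1308}, {"offset": [0.0004, -0.0075, 0.0222], "spin": 0.1308}, {"offset": [0.0004, -0.0045, 0.023], "spin": 0.1308}, {"offset": [0.0004, -0.0015, 0.0234], "spin": 0.1308}, {"offset": [0.0004, 0.0016, 0.0234], "spin": 0.1308}, {"offset": [0.0004, 0.0046, 0.023], "spin": 0.1308}, {"offset": [0.0004, 0.0076, 0.0222], "spin": 0.1308}, {"offset": [0.0004, 0.0104, 0.021], "spin": 0.1308}, {"offset": [0.0004, 0.0131, 0.0195], "spin": 0.1308}, {"offset": [0.0004, 0.0155, 0.0176], "spin": 0.1308}, {"offset": [0.0004, 0.0177, 0.0155], "spin": 0.1308}, {"offset": [0.0004, 0.0195, 0.013], "spin": 0.1308}, open 0.133 F [ 0.38  0.27 -2.  ] M [ 0.11 -0.1  -0.04]
```

```bash
python3 -m crank '[{"offset":[0,-0.010,0.021],"spin":0.131},{"offset":[0,-0.0075,0.022],"spin":0.131},{"offset":[0,-0.0045,0.023],"spin":0.131},{"offset":[0,-0.0015,0.0235],"spin":0.131},{"offset":[0,0.0015,0.0235],"spin":0.131},{"offset":[0,0.0045,0.023],"spin":0.131},{"offset":[0,0.0075,0.022],"spin":0.131},{"offset":[0,0.0105,0.021],"spin":0.131},{"offset":[0,0.013,0.0195],"spin":0.131},{"offset":[0,0.0155,0.0175],"spin":0.131},{"offset":[0,0.0175,0.0155],"spin":0.131},{"offset":[0,0.0195,0.013],"spin":0.13}]' 0; python3 -m crank '[{"offset":[0,0,0],"spin":0},{"offset":[0,0,0],"spin":0},{"offset":[0,0,0],"spin":0}]' 0;python3 plan.py .639 -.1024 .345 8.15
```

```text
time_s: 30.55
position: [0.6381, -0.1019, 0.3769]
tcp_rot: [[-0.004, -0.135, 0.991], [0.001, 0.991, 0.135], [-1.0, 0.002, -0.004]]
force: [0.2, -0.5, -1.3]
opening: 0.132
time_s: 30.85
position: [0.6381, -0.1037, 0.3781]
tcp_rot: [[-0.002, -0.141, 0.99], [0.0, 0.99, 0.141], [-1.0, 0.0, -0.002]]
force: [-0.2, -0.5, -0.7]
opening: 0.134
time 30.85 pos [ 0.6381 -0.1037  0.3781] yaw 8.11 down [-2.1e-03  1.0e-04 -1.0e+00] d [ 0.0009  0.0013 -0.0331] dyaw 0.04 n 1
{"offset": [0.0331, 0.0012, 0.0011], "spin": -0.0007}, open 0.134 F [-0.16 -0.5  -0.7 ] M [-0.   -0.15  0.02]
```

```bash
python3 -m crank '[{"offset":[0.010,0.0012,0.001],"spin":0},{"offset":[0.015,0,0],"spin":0},{"offset":[0.005,0,0],"spin":0},{"offset":[0,0,0],"spin":0},{"offset":[0,0,0],"spin":0}]' 0; python3 plan.py .639 -.1024 .345 8.15; python3 - <<'E'
from lip import *
for n in("side","top"):
    c=bot.capture(n); np.savez(f"{n}20.npz",**c)
    W,m=cloud(c); p=W[m]; u=p[:,:2]@X; v=p[:,:2]@Y
    k=(p[:,2]>.158)&(p[:,2]<.185)&(np.abs(u-.616)<.02)&(np.abs(v+.193)<.16)&((np.abs(v+.193)>.05))
    if k.sum()>10: print(n,k.sum(),np.percentile(u[k],[2,50,98]),np.percentile(v[k],[1,99]),np.percentile(p[k,2],[5,50,95]))
    for s in(-1,1):
        kk=k&((v+.193)*s>0)
        if kk.sum()>5: print(s,kk.sum(),np.percentile(u[kk],[2,50,98]),np.median(p[kk,2]),np.percentile(v[kk],[1,99]))
    img=c["pixels"][220:400,240:440] if n=="side" else c["pixels"][170:310,350:550]
    cv2.imwrite(f"pics/{n}20.png",cv2.resize(img,None,fx=4,fy=3.3,interpolation=cv2.INTER_CUBIC))
E
```

```text
time_s: 31.35
position: [0.6394, -0.1022, 0.3491]
tcp_rot: [[0.0, -0.14, 0.99], [-0.0, 0.99, 0.14], [-1.0, -0.0, 0.0]]
force: [-0.5, -0.4, -1.3]
opening: 0.136
time 31.35 pos [ 0.6394 -0.1022  0.3491] yaw 8.06 down [ 1.e-04 -0.e+00 -1.e+00] d [-0.0004 -0.0002 -0.0041] dyaw 0.09 n 1
{"offset": [0.0041, -0.0002, -0.0005], "spin": -0.0017}, open 0.136 F [-0.55 -0.39 -1.31] M [-0.03 -0.08  0.  ]
side 266 [0.6096 0.6146 0.6216] [-0.3399 -0.2435] [0.1696 0.1781 0.18  ]
-1 265 [0.6096 0.6146 0.6216] 0.1781216508374851 [-0.3399 -0.2438]
top 348 [0.6146 0.6199 0.6264] [-0.3176 -0.0455] [0.1727 0.1789 0.1819]
-1 87 [0.6147 0.6197 0.6263] 0.17864897088449916 [-0.3197 -0.2871]
1 261 [0.6146 0.6199 0.6264] 0.17890935638261707 [-0.1414 -0.0452]
```

View pics/side20.png

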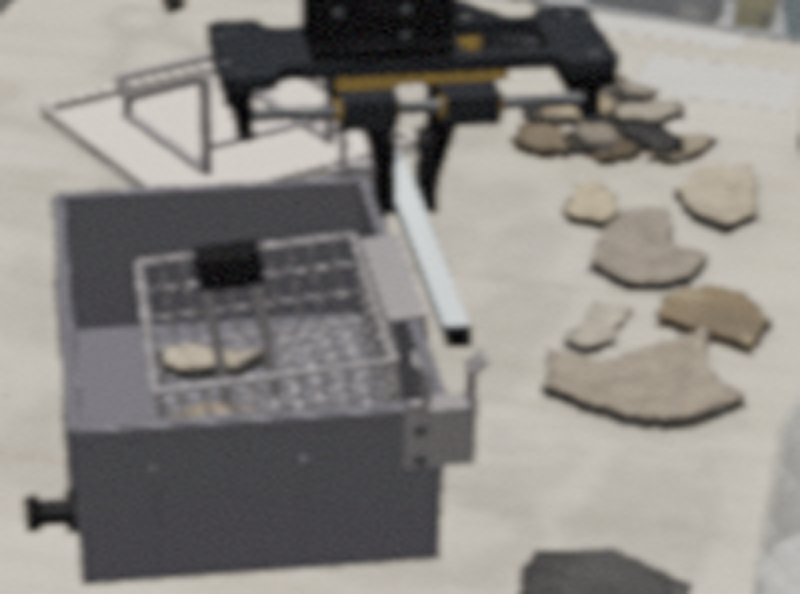

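View pics/top20.png

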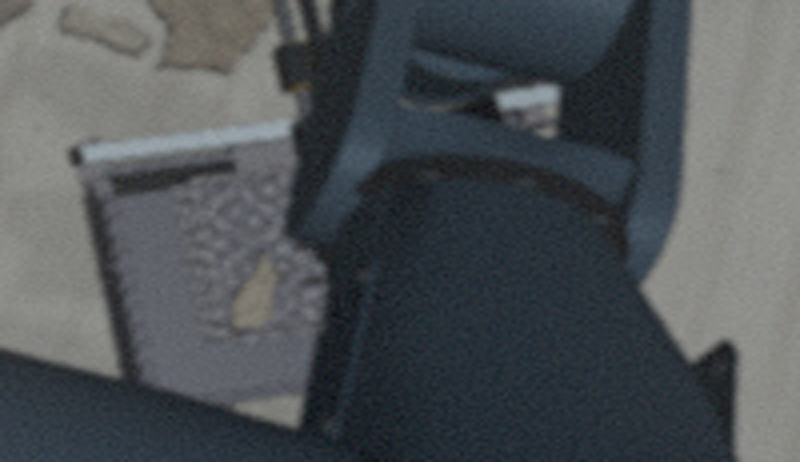

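```bash
python3 -m crank '[{"offset":[0.005,0,-0.0005],"spin":-0.0015},{"offset":[0.008,0,0],"spin":0},{"offset":[0.008,0,0],"spin":0},{"offset":[0.007,0,0],"spin":0},{"offset":[0.005,0,0],"spin":0},{"offset":[0.003,0,0],"spin":0},{"offset":[0,0,0],"spin":0},{"offset":[0,0,0],"spin":0}]' 0
```

```text
time_s: 32.25
position: [0.639, -0.1018, 0.3132]
tcp_rot: [[0.0, -0.142, 0.99], [-0.0, 0.99, 0.142], [-1.0, -0.0, 0.0]]
force: [0.2, 0.8, -1.2]
opening: 0.134
```

```bash
python3 -m crank '[{"offset":[0.003,0,0],"spin":0},{"offset":[0.002,0,0],"spin":0},{"offset":[0.001,0,0],"spin":0},{"offset":[0.0005,0,0],"spin":0},{"offset":[0,0,0],"spin":0},{"offset":[0,0,0],"spin":0}]' 0
```

```text
time_s: 32.85
position: [0.6389, -0.1018, 0.3067]
tcp_rot: [[0.0, -0.142, 0.99], [-0.0, 0.99, 0.142], [-1.0, -0.0, 0.0]]
force: [0.0, -0.2, -1.5]
opening: 0.137
```

```bash
python3 -m crank '[{"offset":[0.0006,0,0],"spin":0},{"offset":[0.0004,0,0],"spin":0},{"offset":[0,0,0],"spin":0},{"offset":[0,0,0],"spin":0}]' 0
```

```text
time_s: 33.25
position: [0.6389, -0.1018, 0.3062]
tcp_rot: [[0.001, -0.142, 0.99], [-0.0, 0.99, 0.142], [-1.0, -0.0, 0.001]]
force: [-1.4, 0.5, 4.6]
opening: 0.136
```

```bash
python3 -m crank '[{"offset":[0,0,0],"spin":0},{"offset":[0,0,0],"spin":0},{"offset":[0,0,0],"spin":0},{"offset":[-0.003,0,0],"spin":0},{"offset":[-0.010,0,0],"spin":0},{"offset":[-0.025,0,0],"spin":0},{"offset":[-0.030,0,0],"spin":0},{"offset":[0,0,0],"spin":0}]' 0.028; python3 plan.py .50 -.1 .40 8.15
```

```text
time_s: 34.05
position: [0.6403, -0.1022, 0.3791]
tcp_rot: [[0.01, -0.142, 0.99], [-0.003, 0.99, 0.142], [-1.0, -0.005, 0.009]]
force: [0.1, -0.5, 1.1]
opening: 0.32
time 34.05 pos [ 0.6403 -0.1022  0.3791] yaw 8.17 down [ 0.01   -0.0033 -0.9999] d [-0.1403  0.0022  0.0209] dyaw -0.02 n 3
{"offset": [-0.007, 0.0074, -0.0462], "spin": 0.0001}, {"offset": [-0.007, 0.0074, -0.0462], "spin": 0.0001}, {"offset": [-0.007, 0.0074, -0.0462], "spin": 0.0001}, open 0.32 F [ 0.08 -0.5   1.07] M [ 0.02 -0.1   0.02]
```

Move the arm aside so that both cameras can see the result.

```bash
python3 -m crank '[{"offset":[-0.008,0.010,-0.020],"spin":0},{"offset":[-0.008,0.030,-0.035],"spin":0},{"offset":[-0.006,0.040,-0.025],"spin":0},{"offset":[0,0.045,-0.020],"spin":0},{"offset":[0,0.045,-0.010],"spin":0},{"offset":[0,0.045,0],"spin":0},{"offset":[0,0.045,0],"spin":0},{"offset":[0,0.030,0],"spin":0},{"offset":[0,0.010,0],"spin":0},{"offset":[0,0,0],"spin":0}]' 0.028; python3 - <<'E'
from lip import *
for n in("side","top"):
    c=bot.capture(n); np.savez(f"{n}21.npz",**c)
    W,m=cloud(c); p=W[m]; u=p[:,:2]@X; v=p[:,:2]@Y
    k=(p[:,2]>.127)&(p[:,2]<.145)&(np.abs(u-.616)<.012)&(np.abs(v+.193)<.16)
    for lo,hi in((-.16,-.05),(-.05,.05),(.05,.16)):
        kk=k&(v+.193>lo)&(v+.193<hi)
        if kk.sum()>5: print(n,lo,kk.sum(),np.percentile(u[kk],[2,50,98]),np.percentile(p[kk,2],[50,90]),np.percentile(v[kk],[1,99]))
    img=c["pixels"][180:400,220:460] if n=="side" else c["pixels"][130:340,200:560]
    cv2.imwrite(f"pics/{n}21.png",cv2.resize(img,None,fx=3.3 if n=="side" else 2.2,fy=2.7,interpolation=cv2.INTER_CUBIC))
    # block
    if n=="top":
        g=c["pixels"].max(-1); k=m&(W[...,2]>.12)&(W[...,2]<.17)&(g<60)&(np.abs(W[...,0]-.55)<.05)&(np.abs(W[...,1]+.117)<.05)
        print("block",k.sum(),np.median(W[k],axis=0))
E
```

```text
time_s: 35.05
position: [0.487, 0.1805, 0.3956]
tcp_rot: [[0.0, -0.145, 0.989], [-0.0, 0.989, 0.145], [-1.0, -0.0, -0.0]]
force: [0.6, 0.0, 0.7]
opening: 0.321
side -0.16 272 [0.6092 0.6152 0.6248] [0.1356 0.1374] [-0.3395 -0.2444]
side -0.05 183 [0.6095 0.6142 0.621 ] [0.1359 0.1376] [-0.2422 -0.1446]
side 0.05 166 [0.6048 0.6141 0.6251] [0.1364 0.1384] [-0.1408 -0.0497]
top -0.16 235 [0.6092 0.6194 0.6268] [0.1357 0.1382] [-0.3347 -0.2439]
top -0.05 238 [0.6141 0.6195 0.6258] [0.1355 0.1381] [-0.2417 -0.1446]
top 0.05 245 [0.6138 0.6195 0.6263] [0.1355 0.1378] [-0.1426 -0.0444]
block 124 [ 0.5517 -0.1124  0.1442]
```

View pics/side21.png

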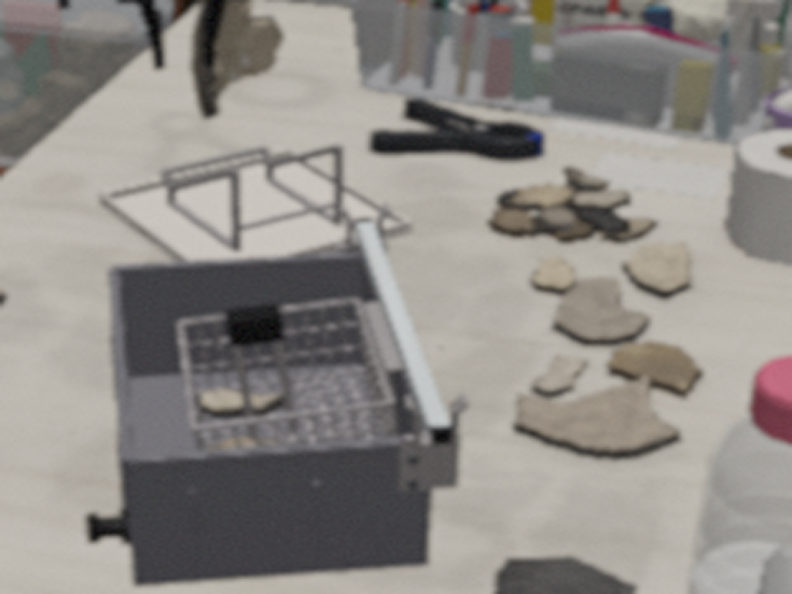

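View pics/top21.png

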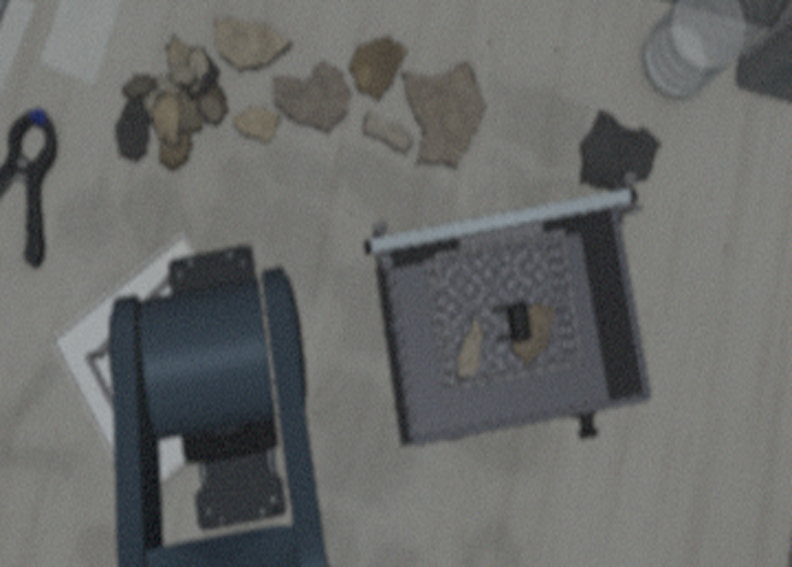

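```bash
python3 -c "
from rig import bot
print(bot.read_state()['qvel']); print(bot.hand_in())"
```

```text
[-1.25402767  0.09940141  0.06277162 -0.00906954  0.03621264  0.14478832]
the job is handed in; nothing more can be done
None
```

The job is done and handed in at about 35 s of the 72 s allowed.

**What I did:**
1. I lifted the bar level out of both brackets and laid it on the desk to the right of the tank.
2. I lifted the basket off the stand along its own z. The tool can't tilt, so the basket stayed at its 32° angle. I turned it upright in the closed grip by pivoting its front lower edge on the tank floor in three short steps. That pressed on the floor with up to about 32 N at the wrist.
3. I lowered the basket onto the far rim in the hand until the rim took about 5 N, then let go.
4. I put the bar back down into both brackets, over the lip, and moved the arm clear.

**Last checks:**
- **Bar:** its top sits at z ≈ 0.136 m along its whole length, as at the start, and it is centred along the rim.
- **Basket:** the lip is over the rim near its middle, with its top at about 0.119 m, so the bar clears it by a few millimetres. When released it settled about 3 mm inward against the rim.
- **Lean:** after release I only have a noisy estimate from the lip's slope, about 6° in both cameras, which is right at the stated limit.
- **Sherds and other things:** both sherds are in the basket. The dark sherd and the other pieces in view look unmoved. The bowl wall is only partly in the last picture and I did not measure it.

**Disagreement:** the two cameras differed by about 4–5 mm across the rim. I corrected the side camera using the known position of the fingers. The top camera agreed with where the arm gripped the bar.

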